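# Load the fresh cell into the spring test cradle and start the test

### The job

Take the fresh cell (blue with a white band) out of the sloped rack and load it into the test cradle: slide its flat tail in under the hood and push the spring contact back with it while the nose is still raised, then drop the nose end down in front of the fixed contact and let go, so that the cell lies flat in its saddles, clamped between the two contacts. Then swing the yellow latch arm over the cell until it is fully down, and press the green start button once the latch is shut. Leave the orange spent cell in its rack bay and the other loose things on the bench where they are.

Things in the scene. Friction and masses are not known exactly. Their poses are not given: they have to be found in the camera images.
- fresh_cell_mid (a point): centre of the fresh battery cell: blue cylinder with a white band near its nose, 38 mm diameter, 120 mm long, about 0.3 kg. Its x axis runs along the cell from the flat tail (60 mm behind) to the nose (60 mm ahead; a steel button 16 mm wide, the last 4 mm). It starts in one of the rack's two bays (either), nose up, to the far left.
- fresh_cell_nose (a point): tip of the fresh cell's nose button, on the cell's axis
- fresh_cell_tail (a point): middle of the fresh cell's flat tail face
- spent_cell_mid (a point): centre of the spent cell: same size, orange with a black band; it lies in the other bay and stays there.
- rack_centre (a point): middle of the fixed grey rack, 85 mm above the bench, half-way between the centres of its two cells (45 mm to +y and -y). x axis level, towards the high end, to the far left. Cells lie on V saddles sloping up along x at 0.56 rad. Saddles are 12 mm thick, 38 mm up and down the slope from a cell's centre; between them the cell's sides are free. Floor 32 mm below the cell axes.
- seat (a point): where the middle of the seated cell lies in the cradle (fixed), 39 mm above the bench; x level, along the cell from the spring end (near right) to the fixed contact (far left); z up. V saddles 12 mm thick at x -35 and +35 mm. Brass spring plate's face at x -52 mm free, -60 with a cell seated, -72 fully back; plate 42 mm wide, from 22 mm below to 24 mm above this point. Base plate top 29 mm below.
- spring_contact (a joint): how far the spring contact is pushed back, m: 0 free, 0.008 with a cell seated, 0.020 at its stop. It takes 3 N to start, 7 N at 0.008, 10 N at 0.015. When the lowered cell is let go, the spring slides it forward on the smooth saddles against the fixed contact.
- latch (a joint): angle of the yellow latch arm, rad: 0 shut (flat over the cell), at the start 1.5 to 1.7 (open, standing up on the cradle's +y side, to the near left). It stays where it is left; about 1 N at its tip moves it.
- latch_hinge (a point): latch hinge, on the cradle: 46 mm to +x, 42 mm to +y of the seat point, 9 mm below it; its x axis (parallel to the seat's) is the hinge axis. The arm is an angle 14 mm wide: shut, 38 mm straight up from the hinge, then 72 mm to -y over the cell, top face 38.5 mm above the hinge. Opening turns it about -x: the free end goes up, then over to the +y side.
- latch_tip (a point): free end of the latch arm (its black end), at the top face: 71.5 mm to -y and 38.5 mm above the hinge when shut
- start_button (a joint): travel of the green start button, m: 0 up, 0.006 fully pressed; 5 N presses it fully; springs back
- start_button_top (a point): centre of the top face of the round green start button, 28 mm in diameter, pressed straight down; it stands on the cradle's base beside the hood, on the cradle's -y side
- torch_tube: bystander: black torch tube standing on end, 32 mm in diameter, 98 mm tall; origin under its centre
- driver_amber: bystander: screwdriver with amber handle lying on the bench, 154 mm long, 20 mm high
- tape: bystander: tape roll lying flat, 64 mm across, 24 mm high
- fresh_cell: the fresh cell as a solid; its origin is the centre point above
- header_top (a point): middle of the upper edge of the rack's header plate: a plate across the high end, square to the slope, 71 mm from the cells' centres, rising 90 mm above their axes (edge about 0.20 m above the bench). It overhangs the bays, so the hand must come in square to the slope, tilted about 32 degrees, its back leaning to the near right.
- hood_edge (a point): middle of the lower front edge of the hood over the spring end: 48 mm to -x of the seat point and 29 mm above it. The hood reaches 58 mm back from here, is 5 mm thick and 56 mm wide; its side walls stand 48 mm apart and end 12 mm behind this edge. A tilted cell goes in under it tail first.
- fixed_contact (a point): centre of the fixed contact's face, 60 mm to +x of the seat point; the nose ends against it. The block is 50 mm wide and its top is 19 mm above this point. From here to the free spring plate is 112 mm, so the 120 mm cell goes in only with the spring pushed back.

How it is judged:
On the way, in this order (a step that is already met when the one before it is completed fails the run):
1. the fresh cell's tail is pushing the spring contact back by more than 4 mm while its nose is still above the fixed contact (more than 15 mm above its seated height) (value of joint spring_contact above 0.004 m and x of fresh_cell_tail in the frame of seat below -0.03 m and horizontal distance between fresh_cell_nose and seat below 0.075 m and z of fresh_cell_nose in the frame of seat above 0.015 m), for 0.05 s.
2. the cell lies flat between the two contacts, nose against the fixed one, released, with the latch not yet shut (distance between fresh_cell_mid and seat below 0.006 m and x of fresh_cell_nose in the frame of seat above 0.054 m and angle between the x axis of fresh_cell_mid and the x axis of seat, either way round below 0.06 rad and value of joint spring_contact between 0.004 and 0.0115 m and contact force between the fingers and fresh_cell below 0.1 N and value of joint latch above 0.3 rad), for 0.2 s.
3. the latch arm is fully down over the seated cell (distance between fresh_cell_mid and seat below 0.006 m and x of fresh_cell_nose in the frame of seat above 0.054 m and angle between the x axis of fresh_cell_mid and the x axis of seat, either way round below 0.06 rad and value of joint spring_contact between 0.004 and 0.0115 m and value of joint latch below 0.08 rad), for 0.2 s.
4. the start button is pressed with the latch shut on the cell (all of step 3 and value of joint start_button above 0.004 m), for 0.05 s.
At the end, for the whole second after the job is handed in: Fresh cell seated: middle within 6 mm of the seat point, nose at the fixed contact, axis within 0.06 rad of the cradle's, spring held back 4 to 11.5 mm; latch shut (under 0.08 rad); button up again; spent cell within 20 mm of its start (all of step 3 and value of joint start_button below 0.002 m and linear speed of fresh_cell below 0.02 m/s and distance of spent_cell_mid from where it was at the start of the episode below 0.02 m); the robot touches nothing.
It fails at once if the spent cell is moved by more than 20 mm (distance of spent_cell_mid from where it was at the start of the episode above 0.02 m).
It fails at once if the torch tube, the screwdriver or the tape roll is moved by more than 25 mm (distance of any of torch_tube, driver_amber, tape from where it was at the start of the episode above 0.025 m).
It also fails if it takes over 69 s, if anything falls off the work surface, if the arm or the gripper's body presses on something with over 40 N, if the wrist force passes 120 N, or if a joint passes its speed limit or range.

### The arm

A 6-joint arm with a two-finger parallel gripper is mounted at the origin on a cart in front of the work surface, level with it; the furniture and walls round the work are solid. World frame = base frame: x ahead of the robot, y to its left, z up, the work surface at z = 0. Lengths are in m, angles in rad, forces in N, time in s.
With the tool pointing down it reaches from about 0.275 to 0.975 m from the base axis. Payload 8.4 kg.
Tool frame: the origin (TCP) lies midway between the tips of the shut fingers; the grasp point (between the pads) lies 19 mm behind it (hold_point_z is the distance from the TCP to the grasp point, in m); z points along the fingers, x is the direction in which the jaws open and shut, and the axes are right-handed (so a half turn about z gives the same grasp; the last joint's range is limited). The gripper opens to 92 mm and grips with 3 to 60 N. Pads are 20 mm wide; open, the fingers measure 128 mm over their backs; the gripper's body (75 mm by 189 mm) begins 69 mm behind the grasp point.
Start: joints at [-1.254, 0.353, 1.633, -0, 1.155, -0.002], TCP at [0.196, -0.594, 0.215] pointing down, gripper open.
Joint ranges: [-2.63, 2.63], [-0.92, 2.1], [0.06, 2.66], [-1.3, 4.44], [0, 2.69], [-3.02, 3.02]. Speed limits (rad/s): [2.22, 2.22, 2.79, 3.14, 3.14, 3.14].

### API

Orientations are given as a unit quaternion [w, x, y, z].
In Python, from plant import read_state, get_image, close_job, boxes_of, regions_of, hold_point_z gives the robot as it stands. The module is installed in compiled form; this text tells all that it offers.
- The arm moves only by the tool step_arm, never from a script. Its argument "steps" is a list of rows, each a list of 7 numbers: the shift along the world's x, y, z in mm, then the turn, a rotation vector about the world's x, y, z in degrees, then the gripper command: -1 is shut, 1 is fully open, values between are in proportion. A call has 1 to 8 rows; each row is the pose to reach, as a shift and turn from the pose measured when the call began; what a row does not reach only later rows make up. A row lasts 1/10 s, in which the tool goes at most 50 mm and 8.59 degrees, less where a joint would pass 70% of its speed; a pose out of reach is approached as far as the arm can. A call with a gripper value outside its range is refused whole. The fingers move at their own pace and stop on an object; "force" is the grip in N (left out, the last holds). Time passes only in rows, so rows that repeat a pose let the fingers close. It gives the time, the measured TCP pose, the force and the opening at its end, in the units of the state.
- read_state(): the state, without advancing time (a new reading comes with each control period).
- get_image(name): name is "scene" or "top" or "wrist"; returns a dict with "pixels" (420x560x3 uint8, red, green, blue), "fx", "fy", "cx", "cy" (pixels), "R" (3x3) and "t" (3): a world point X has camera coordinates R X + t. Camera axes: x right, y down, z forward; pixel columns grow to the right and rows downward; lengths in m; the calibration is good to about 2 mm. A picture is of the moment at which its call begins. There is no depth.
- close_job(): hands the job in, once; it reports no verdict.
Trained networks look in the newest picture that a camera, given by its name, has taken for a name from the list of things; names that differ only in an ending like _2 or _b are one class to them, and where a whole thing is asked for, a point or a joint stands for the part that bears it (a point fixed in the world has none). Each returns a list of dicts, best first, with "p" (0 to 1); they miss things now and then, are a little off and sometimes report something else, mostly with a low value. They report only what shows in the picture. A call takes as long as a camera call.
- boxes_of(camera, target): "box" ([centre column, centre row, width, height] in pixels, round what is visible of it).
- regions_of(camera, target): "pixels" (420x560 bool, what is visible of it) and "box" ([centre column, centre row, width, height] in pixels, round what is visible of it).
The state is a dict: "time_s": time; "joint_positions": joint angles; "qd": joint speeds; "effort": joint torques, N m; "ee_pos": TCP position; "tcp_rot": TCP orientation; "force": force on the tool from outside, world axes, zero at the start; "wrist_torque": the same for the moment, N m; "width": finger opening in m.
Only numpy, scipy, OpenCV 4.12 (cv2) and the standard library are available. Lean on these libraries where they do the work, as an engineer would, in place of code of your own. Each camera call takes 0.05 s, during which the arm holds its last target.

## Working session

There is one attempt and no reset: what is moved stays moved. The work goes in short steps, Python scripts to look and compute and a tool call to move; the robot and the scene stay as the last step left them, time stands still between calls to the robot, and variables do not carry over. Pictures are saved under pics/ and viewed, and the job is handed in when it is done.

Besides the shell and the picture viewer there is one more tool, called after "Request:" by a JSON object that holds its "method" and its "body", one argument or row to a line. step_arm: Moves the arm, as the interface text tells. Its arguments: {"type":"object","properties":{"steps":{"type":"array","items":{"type":"array","items":{"type":"number"}}},"force":{"type":"number"}},"required":["steps"]}

```bash
mkdir -p pics
cat > h.py <<'E'
import numpy as np, cv2
from plant import *
def snap(c,n):
    im=get_image(c); cv2.imwrite(f'pics/{n}.png',im['pixels'][:,:,::-1]); return im
def proj(im,X):
    X=np.atleast_2d(X); p=X@np.array(im['R']).T+np.array(im['t']); return np.c_[im['fx']*p[:,0]/p[:,2]+im['cx'],im['fy']*p[:,1]/p[:,2]+im['cy']]
def ray(im,u,v):
    R=np.array(im['R']);d=R.T@np.array([(u-im['cx'])/im['fx'],(v-im['cy'])/im['fy'],1]);o=-R.T@np.array(im['t']);return o,d/np.linalg.norm(d)
def atz(im,u,v,z):
    o,d=ray(im,u,v);return o+d*(z-o[2])/d[2]
E
python3 - <<'E'
from h import *
s=read_state();print({k:np.round(v,3) for k,v in s.items()}, hold_point_z)
for c in('scene','top','wrist'):
    im=snap(c,c+'0');print(c,im['fx'],im['cx'],im['cy'],np.round(im['R'],3).tolist(),np.round(im['t'],3))
    for n in ('fresh_cell','spent_cell_mid','latch','start_button','torch_tube','driver_amber','tape','header_top','spring_contact','hood_edge','fixed_contact'):
        try:print(n,[(np.round(b['box'],1).tolist(),round(float(b['p']),2)) for b in boxes_of(c,n)][:2])
        except Exception as e:print(n,e)
E
```

```text
{'time_s': np.float64(0.0), 'joint_positions': array([-1.254,  0.354,  1.634, -0.   ,  1.155, -0.002]), 'qd': array([ 0.001,  0.002, -0.001,  0.001, -0.002,  0.   ]), 'effort': array([-5.0000e-03, -5.9384e+01, -3.3421e+01,  7.0000e-02,  2.3000e-02,
       -0.0000e+00]), 'ee_pos': array([ 0.196, -0.593,  0.214]), 'tcp_rot': array([-0.   ,  0.81 , -0.586, -0.001]), 'force': array([0.234, 0.018, 0.54 ]), 'wrist_torque': array([ 0.045,  0.01 , -0.011]), 'width': np.float64(0.092)} 0.0187
scene 380.42225834943065 281.565476229981 218.1776180299704 [[-0.896, -0.444, 0.019], [-0.252, 0.472, -0.845], [0.366, -0.761, -0.535]] [0.441 0.316 0.808]
fresh_cell [([342.7, 209.4, 34.0, 25.6], 0.79)]
spent_cell_mid [([343.4, 198.8, 17.3, 16.9], 0.62)]
latch [([259.6, 293.9, 9.5, 24.3], 0.74)]
start_button [([336.1, 198.1, 58.0, 88.6], 0.37)]
torch_tube [([275.4, 279.9, 84.2, 56.1], 0.72), ([268.5, 214.1, 6.4, 32.7], 0.7)]
driver_amber [([240.8, 360.0, 57.3, 31.4], 0.96), ([342.4, 207.8, 35.9, 20.8], 0.43)]
tape [([269.6, 243.7, 27.3, 18.7], 0.54)]
header_top [([335.1, 200.8, 57.2, 83.5], 0.72), ([344
[... 585 characters left out ...]
276.4, 224.9, 7.5, 9.3], 0.24)]
start_button []
torch_tube [([322.4, 183.6, 12.0, 16.1], 0.67), ([222.1, 223.1, 17.6, 9.4], 0.33)]
driver_amber [([173.9, 248.9, 10.1, 23.5], 0.5)]
tape [([292.4, 199.9, 20.2, 17.1], 0.6)]
header_top [([357.9, 238.7, 69.3, 67.7], 0.7), ([276.7, 225.2, 4.8, 3.9], 0.32)]
spring_contact []
hood_edge [([248.8, 224.5, 77.1, 64.3], 0.62)]
fixed_contact []
wrist 366.4608735946686 280.06561804323485 210.47945821249766 [[0.313, -0.95, -0.002], [-0.917, -0.303, 0.259], [-0.247, -0.08, -0.966]] [-0.624 -0.03   0.39 ]
fresh_cell []
spent_cell_mid []
latch []
start_button []
torch_tube []
driver_amber []
tape []
header_top []
spring_contact []
hood_edge []
fixed_contact []
```

Run:
```python
import cv2
a=cv2.imread('pics/scene0.png')[150:390,180:440]; cv2.imwrite('pics/s0c.png',cv2.resize(a,None,fx=3,fy=2.5*1,interpolation=cv2.INTER_CUBIC) if 0 else cv2.resize(a,(650,600),interpolation=cv2.INTER_CUBIC))
a=cv2.imread('pics/top0.png')[150:330,160:420]; cv2.imwrite('pics/t0c.png',cv2.resize(a,(780,540),interpolation=cv2.INTER_CUBIC))
```

```text
(no output)
```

View pics/s0c.png

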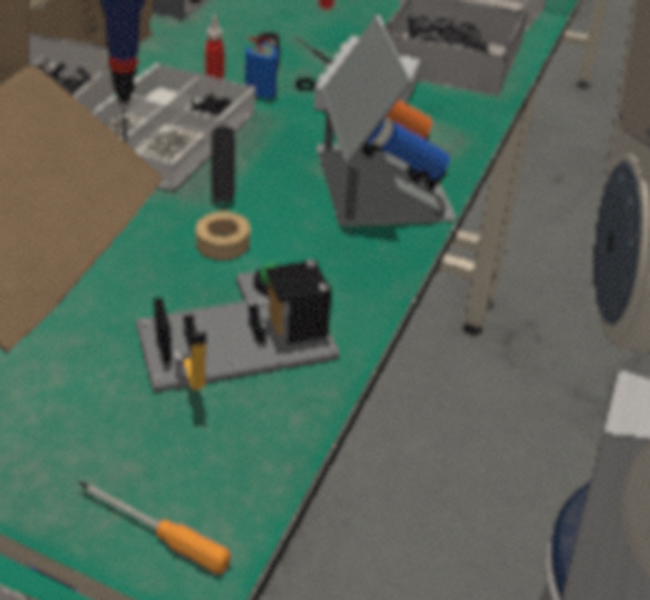

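View pics/t0c.png

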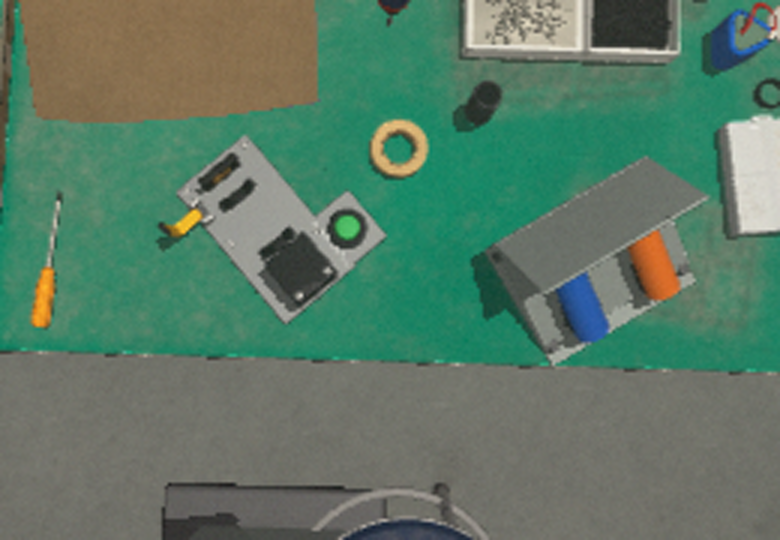

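View pics/scene0.png

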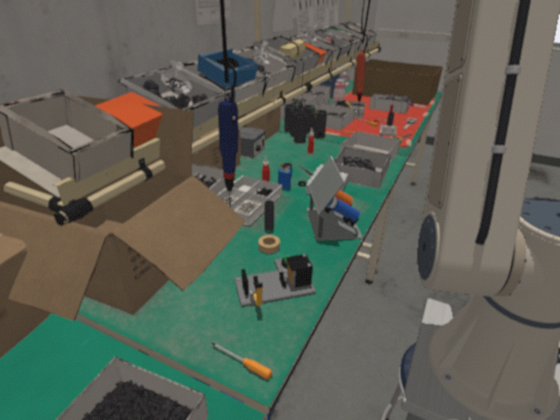

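Run:
```python
from h import *
from scipy.spatial.transform import Rotation as Ro
im=get_image('top')
def c(u,v,z): return np.round(atz(im,u/3+160,v/3+150,z),3)
print('base corners',c(245,136,.01),c(178,193,.01),c(287,323,.01),c(353,262,.01))
print('button',c(347,228,.03),'hood',c(298,270,.07))
print('contact',c(218,172,.05))
print('hdr corners',c(490,245,.2),c(645,157,.2),c(708,198,.2))
print('fresh',c(583,308,.085),'spent',c(655,265,.085))
print('tape',c(399,149,.02),'torch',c(487,92,.098),c(475,110,0),'latch',c(185,222,.06))
w=get_image('wrist');R=np.array(w['R']);s=read_state()
T=Ro.from_quat(s['tcp_rot'][[1,2,3,0]]).as_matrix()
print('cam in tool',T.T@(-R.T@w['t']-s['ee_pos']),'\n',np.round(T.T@R.T,3)); print(np.round(T,3))
```

```text
base corners [0.622 0.014 0.01 ] [0.554 0.087 0.01 ] [ 0.412 -0.041  0.01 ] [ 0.482 -0.113  0.01 ]
button [ 0.518 -0.105  0.03 ] hood [ 0.467 -0.054  0.07 ]
contact [0.574 0.039 0.05 ]
hdr corners [ 0.487 -0.243  0.2  ] [ 0.578 -0.395  0.2  ] [ 0.54  -0.456  0.2  ]
fresh [ 0.435 -0.356  0.085] spent [ 0.482 -0.433  0.085]
tape [ 0.61  -0.161  0.02 ] torch [ 0.662 -0.25   0.098] [ 0.662 -0.248  0.   ] latch [0.516 0.071 0.06 ]
cam in tool [-0.00042312 -0.07195418 -0.16869677] 
 [[ 1.     0.    -0.002]
 [ 0.     0.966  0.259]
 [ 0.002 -0.259  0.966]]
[[ 0.313 -0.95  -0.   ]
 [-0.95  -0.313  0.   ]
 [-0.    -0.    -1.   ]]
```

View pics/wrist0.png

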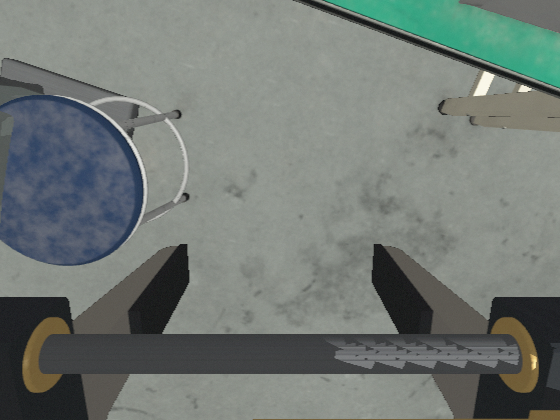

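```bash
cat >> h.py <<'E'
from scipy.spatial.transform import Rotation as Ro
def tilt_rot(yaw,th):
    # tool frame: jaws along -rack y, approach square to axis pitched up by th along yaw
    c,s=np.cos(yaw),np.sin(yaw);C,S=np.cos(th),np.sin(th)
    x=np.array([s,-c,0]);z=np.array([S*c,S*s,-C]);y=np.cross(z,x);return np.c_[x,y,z]
def delta(p,Rt,s=None):
    s=s or read_state();T=Ro.from_quat(np.array(s['tcp_rot'])[[1,2,3,0]])
    return np.round((p-s['ee_pos'])*1e3,1),np.round((Ro.from_matrix(Rt)*T.inv()).as_rotvec(degrees=True),2)
E
python3 - <<'E'
from h import *
im=get_image('top')
a=atz(im,530/3+160,297/3+150,.2);b=atz(im,708/3+160,198/3+150,.2)
d=(b-a)[:2];yaw=np.arctan2(d[0],-d[1]);print(a,b,yaw,np.linalg.norm(d))
m=(a+b)/2;e=np.array([np.cos(yaw),np.sin(yaw),0]);ey=np.array([-e[1],e[0],0])
rc=m-.0123*e;rc[2]=.085;print('rc',rc,'fresh',rc+.045*ey,'spent',rc-.045*ey)
R=tilt_rot(yaw,.56);p=rc-.20*R[:,2];print(p,delta(p,R))
E
```

```text
[ 0.43802991 -0.28270707  0.2       ] [ 0.53958576 -0.45618608  0.2       ] 0.5296203481480858 0.20101880892789373
rc [ 0.47819295 -0.3756606   0.085     ] fresh [ 0.45545869 -0.33682565  0.085     ] spent [ 0.5009272  -0.41449556  0.085     ]
[ 0.38651032 -0.42933227  0.25445102] (array([190.6, 164.2,  39.9]), array([ 13.23, -29.29,  11.76]))
```

Request:
{"method": "step_arm", "body": {
  "steps": [
    [25, 20, 30, 2.6, -5.8, 2.3, 1],
    [65, 55, 50, 5.2, -11.7, 4.7, 1],
    [105, 90, 60, 7.9, -17.6, 7, 1],
    [145, 125, 55, 10.5, -23.4, 9.4, 1],
    [190, 164, 40, 13.2, -29.3, 11.8, 1],
    [190, 164, 40, 13.2, -29.3, 11.8, 1]
  ]
}}

```text
time_s: 2.55
ee_pos: [0.3862, -0.4274, 0.2529]
tcp_rot: [-0.242, 0.833, -0.478, 0.137]
force: [0.1, -0.7, 0.0]
width: 0.0917
```

Run:
```python
from h import *
im=snap('wrist','w1');s=read_state();print(s['time_s'],s['ee_pos'],s['tcp_rot'],s['joint_positions'])
for n in ('fresh_cell','spent_cell_mid','header_top'):
    print(n,[(np.round(b['box'],1).tolist(),round(float(b['p']),2)) for b in boxes_of('wrist',n)][:3])
```

```text
2.6 [ 0.38766649 -0.42563908  0.25273125] [-0.24179177  0.83345563 -0.47778617  0.1364142 ] [-1.1709866   0.28429491  1.77239398  0.59430201  1.23376107 -0.37433676]
fresh_cell [([243.8, 192.4, 42.9, 121.5], 0.65)]
spent_cell_mid [([334.3, 187.2, 39.8, 120.3], 0.96), ([198.0, 54.8, 46.0, 48.5], 0.32)]
header_top [([291.3, 187.7, 258.2, 157.0], 0.58)]
```

View pics/w1.png

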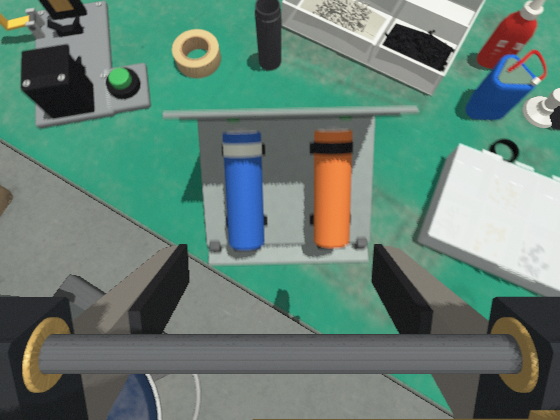

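```bash
cat >> h.py <<'E'
def cellpts(mid,yaw,th,r=.019,L=(-.060,.056)):
    a=np.array([np.cos(th)*np.cos(yaw),np.cos(th)*np.sin(yaw),np.sin(th)]);y=np.array([-np.sin(yaw),np.cos(yaw),0]);n=np.cross(a,y)
    t=np.linspace(0,2*np.pi,60);
    P=[mid+l*a+r*(np.cos(q)*y+np.sin(q)*n) for l in L for q in t]
    b=[mid+.06*a+.008*(np.cos(q)*y+np.sin(q)*n) for q in t]
    return np.array(P+b)
def hull(im,mid,yaw,th,**k):
    return cv2.convexHull(proj(im,cellpts(mid,yaw,th,**k)).astype(np.float32))
def feat(c):
    (x,y),(w,h),a=cv2.minAreaRect(c)
    if w<h: w,h,a=h,w,a+90
    a=np.deg2rad(a); 
    a=np.arctan(np.tan(a)) 
    if np.sin(a)<0:a+=np.pi
    return np.array([x,y,w,h,100*a])
def maskc(m):
    cs,_=cv2.findContours(m.astype(np.uint8),cv2.RETR_EXTERNAL,cv2.CHAIN_APPROX_NONE);return max(cs,key=cv2.contourArea).astype(np.float32)
E
python3 - <<'E'
from h import *
from scipy.optimize import least_squares
im=get_image('wrist');rf=regions_of('wrist','fresh_cell')[0];rs=regions_of('wrist','spent_cell_mid')[0]
F=feat(maskc(rf['pixels']));S=feat(maskc(rs['pixels']));print(F,S)
def mids(q):
    rc=np.array([q[0],q[1],.085]);ey=np.array([-np.sin(q[2]),np.cos(q[2]),0]);return rc+.045*ey,rc-.045*ey
def res(q):
    a,b=mids(q);f=feat(hull(im,a,q[2],.56));s=feat(hull(im,b,q[2],.56));return np.r_[(f-F)[[0,1,4]],(s-S)[[0,1,4]]]
r=least_squares(res,[.478,-.376,.53],diff_step=1e-3);print(r.x,r.fun,mids(r.x));a,b=mids(r.x)
print(feat(hull(im,a,r.x[2],.56)),feat(hull(im,b,r.x[2],.56)))
v=im['pixels'][:,:,::-1].copy()
for m in(a,b):cv2.polylines(v,[hull(im,m,r.x[2],.56).astype(np.int32)],True,(0,255,0),1)
e=np.array([np.cos(r.x[2]),np.sin(r.x[2]),0])
ht=np.array([r.x[0],r.x[1],.085])+.0123*e;ht[2]=.199
print(proj(im,ht))
cv2.circle(v,tuple(int(t) for t in proj(im,ht)[0]),4,(0,0,255),1)
cv2.imwrite('pics/w1o.png',cv2.resize(v[90:290,150:430],(784,560)))
# pregrasp
R=tilt_rot(r.x[2],.56);p=a+hold_point_z*R[:,2];print('grasp',p,delta(p,R),'back80',delta(p-.08*R[:,2],R))
E
```

```text
[242.17643738 187.94013977 120.38752747  37.33333969 153.5097185 ] [331.         185.         120.          38.         157.07963268]
[ 0.47909336 -0.38145502  0.55837121] [-0.39353943 -0.31343079 -0.19329223  0.41983032  0.2857666  -0.10812434] (array([ 0.45525211, -0.34328966,  0.085     ]), array([ 0.5029346 , -0.41962039,  0.085     ]))
[241.78289795 187.62670898 122.31270599  38.91143036 153.31642627] [331.41983032 185.2857666  122.13750458  39.01793289 156.97150834]
[[288.57970681 114.76909907]]
grasp [ 0.46367663 -0.33802701  0.06915633] (array([  78.1,   92.5, -186. ]), array([0.12, 0.02, 1.65])) back80 (array([  42.1,   70. , -118.2]), array([0.12, 0.02, 1.65]))
```

View pics/w1o.png

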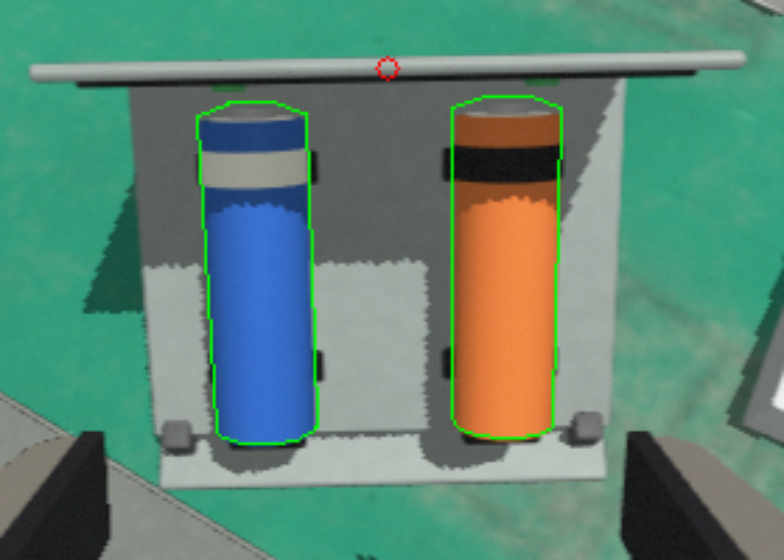

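Request:
{"method": "step_arm", "body": {
  "steps": [
    [14, 23, -39, 0, 0, 0.6, 0.45],
    [28, 46, -78, 0.1, 0, 1.2, 0.45],
    [42, 70, -118, 0.1, 0, 1.65, 0.45],
    [54, 77.5, -141, 0.1, 0, 1.65, 0.45],
    [66, 85, -163.5, 0.1, 0, 1.65, 0.45],
    [78, 92.5, -186, 0.1, 0, 1.65, 0.45],
    [78, 92.5, -186, 0.1, 0, 1.65, 0.45]
  ]
}}

```text
time_s: 3.6
ee_pos: [0.4633, -0.3368, 0.067]
tcp_rot: [-0.242, 0.841, -0.466, 0.133]
force: [-0.2, 1.2, -0.8]
width: 0.0665
```

Run:
```python
from h import *
im=snap('wrist','w2');s=read_state();print(s['time_s'],s['ee_pos'],s['force'],s['width'])
a=np.array([.45525,-.34329,.085]);R=tilt_rot(.5584,.56);print(delta(a+hold_point_z*R[:,2],R))
```

```text
3.65 [ 0.46327384 -0.33780909  0.06848162] [ 0.18605752 -0.2066763   0.06105681] 0.06663303571913835
(array([ 0.4, -0.2,  0.7]), array([-0.07, -0.04, -0.03]))
```

View pics/w2.png

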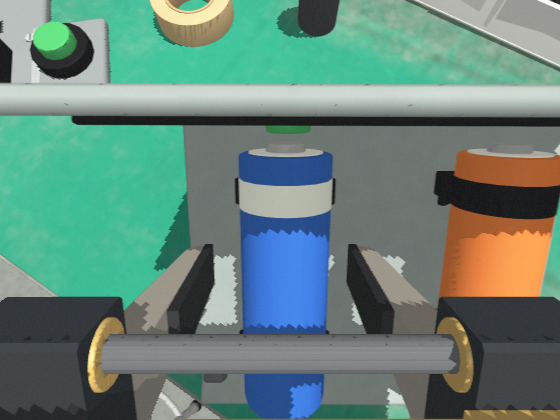

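Request:
{"method": "step_arm", "body": {
  "steps": [
    [1.2, -1.8, 0.5, 0, 0, 0, 0.45],
    [1.2, -1.8, 0.5, 0, 0, 0, -1],
    [1.2, -1.8, 0.5, 0, 0, 0, -1],
    [1.2, -1.8, 0.5, 0, 0, 0, -1],
    [1.2, -1.8, 0.5, 0, 0, 0, -1]
  ],
  "force": 60
}}

```text
time_s: 4.15
ee_pos: [0.4638, -0.3386, 0.0693]
tcp_rot: [-0.243, 0.841, -0.466, 0.133]
force: [-1.5, -4.2, 7.4]
width: 0.0371
```

Run:
```python
from h import *
s=read_state();print(s['time_s'],s['ee_pos'],s['force'],s['width'])
R=tilt_rot(.5584,.56);print(-R[:,2]*160, R[:,2]);
```

```text
4.15 [ 0.46375025 -0.33862749  0.06926519] [-1.45786858 -4.23750702  7.37459968] 0.03705770191427329
[-72.08017582 -45.0301337  135.56081776] [ 0.4505011   0.28143834 -0.84725511]
```

Request:
{"method": "step_arm", "body": {
  "steps": [
    [-9, -5.6, 17, 0, 0, 0, -1],
    [-22, -14, 42, 0, 0, 0, -1],
    [-40, -25, 76, 0, 0, 0, -1],
    [-58, -36, 109, 0, 0, 0, -1],
    [-76, -47, 143, 0, 0, 0, -1],
    [-85, -53, 160, 0, 0, 0, -1]
  ]
}}

```text
time_s: 4.75
ee_pos: [0.3777, -0.3932, 0.2319]
tcp_rot: [-0.241, 0.841, -0.466, 0.134]
force: [0.9, -0.7, -3.7]
width: 0.0364
```

Run:
```python
from h import *
im=snap('wrist','w3');s=read_state();print(s['time_s'],s['ee_pos'],s['tcp_rot'],s['force'],s['width'],s['joint_positions'])
```

```text
4.8 [ 0.37763403 -0.39451904  0.23350778] [-0.24065685  0.84092335 -0.46557665  0.13479833] [ 0.05351962 -2.50756774 -1.16270302] 0.03659806876186028 [-1.16267404  0.26035937  1.85151639  0.60013757  1.19140359 -0.42542186]
```

View pics/w3.png

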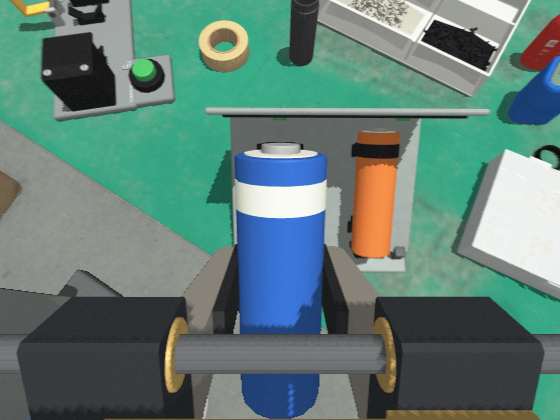

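```bash
cat >> h.py <<'E'
CT=np.array([-.00042,-.07195,-.1687]);CR=np.array([[1,0,-.002],[0,.966,.259],[.002,-.259,.966]])
def camof(p,R):  # predicted wrist cam
    Rc=(R@CR).T; t=-Rc@(p+R@CT); return dict(R=Rc,t=t,fx=366.46,fy=366.46,cx=280.07,cy=210.48)
E
python3 - <<'E'
from h import *
from scipy.optimize import least_squares
seat=np.array([.53,.0,.039])
for yaw,th,z in((.72,.3,.28),(.72,.56,.28),(.72,.3,.33)):
    R=tilt_rot(yaw,th)
    r=least_squares(lambda q:(proj(camof(np.array([q[0],q[1],z]),R),seat)[0]-[280,110]),[.35,-.15])
    p=np.array([*r.x,z]);print(yaw,th,p,delta(p,R),proj(camof(p,R),[[.412,-.041,.01],[.622,.014,.01],[.554,.087,.01],[.482,-.113,.01]]).round().tolist())
E
```

```text
0.72 0.3 [ 0.41627026 -0.10159733  0.28      ] (array([ 38.6, 292.9,  46.5]), array([-8.74, 12.01,  9.17])) [[242.0, 210.0], [320.0, 55.0], [241.0, 58.0], [323.0, 206.0]]
0.72 0.56 [ 0.35104745 -0.15896495  0.28      ] (array([-26.6, 235.6,  46.5]), array([0.16, 0.04, 9.24])) [[244.0, 200.0], [315.0, 74.0], [246.0, 76.0], [321.0, 197.0]]
0.72 0.3 [ 0.4044842  -0.11208683  0.33      ] (array([ 26.9, 282.4,  96.5]), array([-8.74, 12.01,  9.17])) [[246.0, 200.0], [316.0, 61.0], [245.0, 63.0], [319.0, 196.0]]
```

Request:
{"method": "step_arm", "body": {
  "steps": [
    [-5, 10, 40, 0, 0, 1, -1],
    [-5, 55, 47, -1, 1.5, 2.5, -1],
    [0, 102, 47, -2.5, 3.5, 4, -1],
    [10, 150, 47, -4.5, 6, 5.5, -1],
    [20, 198, 47, -6.5, 9, 7, -1],
    [30, 246, 47, -8, 11, 8.5, -1],
    [38, 293, 47, -8.7, 12, 9.2, -1],
    [38, 293, 47, -8.7, 12, 9.2, -1]
  ]
}}

```text
time_s: 5.6
ee_pos: [0.4155, -0.0948, 0.2799]
tcp_rot: [-0.137, 0.902, -0.404, 0.06]
force: [0.5, -0.9, -3.1]
width: 0.0365
```

Run:
```python
from h import *
im=snap('wrist','w4');s=read_state();print(s['time_s'],s['ee_pos'],s['tcp_rot'],s['force'],s['width'])
```

```text
5.65 [ 0.4154058  -0.09745642  0.27980562] [-0.1368447   0.90224506 -0.40443808  0.06047489] [ 0.38223967 -0.41880278 -2.54470751] 0.036909983965120866
```

View pics/w4.png

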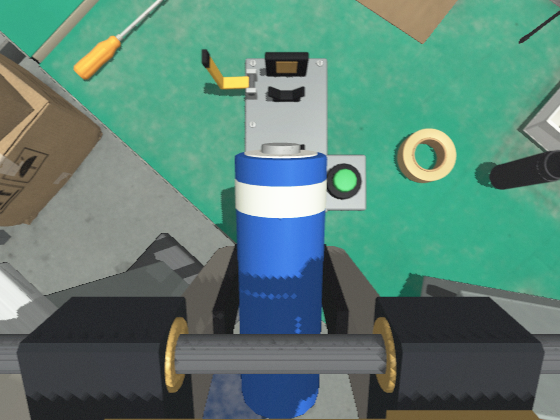

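Request:
{"method": "step_arm", "body": {
  "steps": [
    [20, -23, 0, 0, 0, 0, -1],
    [50, -57, 0, 0, 0, 0, -1],
    [66, -75, 0, 0, 0, 0, -1],
    [66, -75, 0, 0, 0, 0, -1],
    [66, -75, 0, 0, 0, 0, -1]
  ]
}}

```text
time_s: 6.15
ee_pos: [0.4804, -0.1732, 0.2784]
tcp_rot: [-0.137, 0.902, -0.405, 0.059]
force: [-0.7, -0.1, -3.8]
width: 0.037
```

Run:
```python
from h import *
im=snap('wrist','w5');s=read_state();print(s['time_s'],s['ee_pos'],s['tcp_rot'],s['force'],s['width'])
v=im['pixels'][30:290,60:320,::-1];cv2.imwrite('pics/w5c.png',cv2.resize(v,(598,598),interpolation=cv2.INTER_CUBIC))
for n in ('latch','start_button','hood_edge','fixed_contact','spring_contact','fresh_cell'):
    print(n,[(np.round(b['box'],1).tolist(),round(float(b['p']),2)) for b in boxes_of('wrist',n)][:3])
```

```text
6.2 [ 0.48018082 -0.17266151  0.27869785] [-0.13697421  0.90195131 -0.40521367  0.05936142] [ 0.47732519 -0.13869883 -3.56284818] 0.036870028200427354
latch [([135.6, 69.0, 68.4, 44.1], 0.78)]
start_button [([346.2, 150.0, 51.8, 51.2], 0.68)]
hood_edge [([174.6, 127.5, 145.6, 166.2], 0.85), ([438.9, 164.7, 61.1, 39.5], 0.66), ([279.4, 282.9, 95.6, 273.0], 0.2)]
fixed_contact [([173.9, 127.8, 152.7, 165.7], 0.67)]
spring_contact []
fresh_cell [([280.8, 282.5, 95.9, 275.0], 0.56)]
```

View pics/w5c.png

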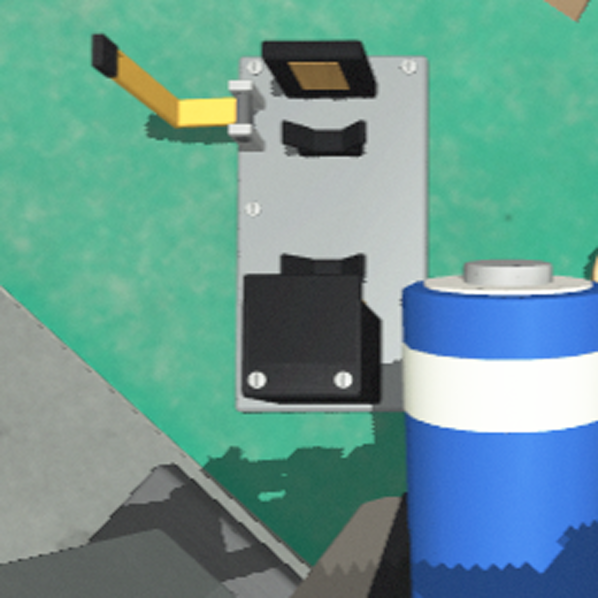

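```bash
cat > fit.py <<'E'
from h import *
from scipy.optimize import least_squares
M=np.array([[-48,28,34],[-48,-28,34],[60,25,19],[60,-25,19],[60,0,0]])/1e3
U=np.array([[244,274.5],[361,273.5],[264,44],[362,42],[318,77]])/2.3+[60,30]
im=get_image('wrist')
def W(q,P):
    c,s=np.cos(q[2]),np.sin(q[2]);P=np.atleast_2d(P);return np.c_[q[0]+c*P[:,0]-s*P[:,1],q[1]+s*P[:,0]+c*P[:,1],.039+P[:,2]]
r=least_squares(lambda q:(proj(im,W(q,M))-U).ravel(),[.53,0,.72]);q=r.x;print(q,r.fun.reshape(-1,2).round(1).tolist())
v=im['pixels'][30:290,60:320,::-1];v=cv2.resize(v,(598,598),interpolation=cv2.INTER_CUBIC)
def dr(P,col,cl=False):
    p=((proj(im,W(q,np.array(P)/1e3))-[60,30])*2.3).round().astype(np.int32);cv2.polylines(v,[p],cl,col,1)
dr([[-48,28,34],[-48,-28,34],[-106,-28,34],[-106,28,34]],(0,255,0),True)
dr([[60,25,19],[60,-25,19],[60,-25,-29],[60,25,-29]],(0,0,255),True)
for x in(-41,-29,29,41):dr([[x,20,-15],[x,-20,-15]],(255,255,0))
dr([[39,42,-9],[53,42,-9]],(255,0,255))
for a in (1.5,1.6,1.7):
    def rot(y,z): c,s=np.cos(a),np.sin(a);return [46,42+c*y+s*z,-9-s*y+c*z]
    dr([rot(0,0),rot(0,38),rot(-71.5,38.5)],(0,0,255))
dr([[-52,21,24],[-52,-21,24]],(0,255,255))
cv2.imwrite('pics/fit.png',v)
E
python3 fit.py
```

```text
[5.29580041e-01 6.56704397e-04 7.31247809e-01] [[-0.6, -3.4], [0.8, -3.2], [-1.5, 4.4], [0.3, 5.0], [1.0, -2.5]]
```

View pics/fit.png

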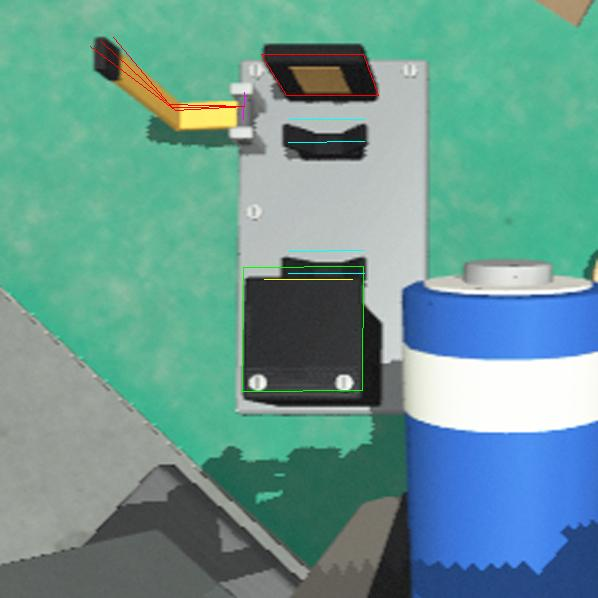

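```bash
sed -i 's/^M=.*/M=np.array([[-48,28,34],[-48,-28,34],[60,25,-29],[60,-25,-29],[60,0,0],[-106,-28,34]])\/1e3/; s/^U=.*/U=np.array([[244,276],[361,275],[275,96.5],[377,97.5],[318,79],[362,404]])\/2.3+[60,30]/' fit.py; python3 fit.py
```

```text
[ 0.52595475 -0.00097411  0.7435833 ] [[-1.3, -0.2], [0.1, -0.6], [3.3, 2.7], [-1.2, 1.6], [-0.7, -0.2], [0.1, -2.6]]
```

View pics/fit.png

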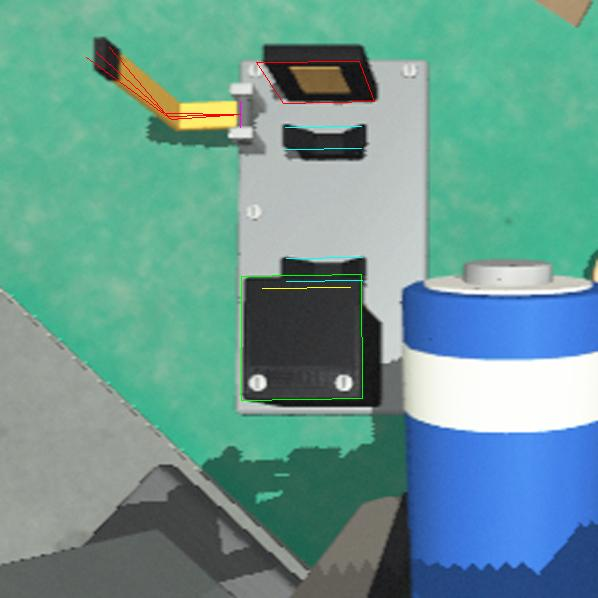

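Run:
```python
import cv2
a=cv2.imread('pics/w5.png');cv2.imwrite('pics/z1.png',cv2.resize(a[40:105,90:240],(795,345),interpolation=cv2.INTER_CUBIC));cv2.imwrite('pics/z2.png',cv2.resize(a[135:215,150:250],(750,600),interpolation=cv2.INTER_CUBIC))
```

```text
(no output)
```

View pics/z1.png

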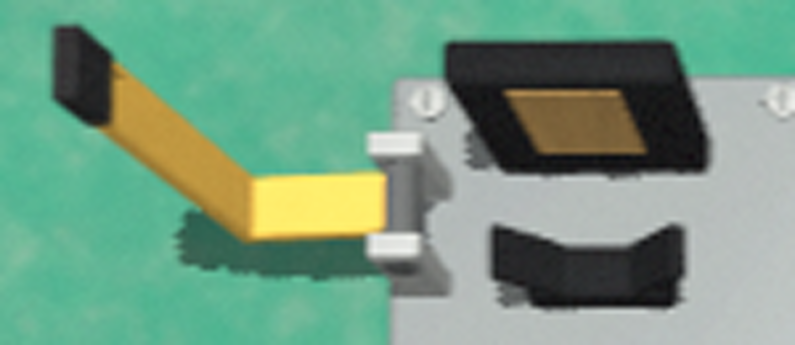

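View pics/z2.png

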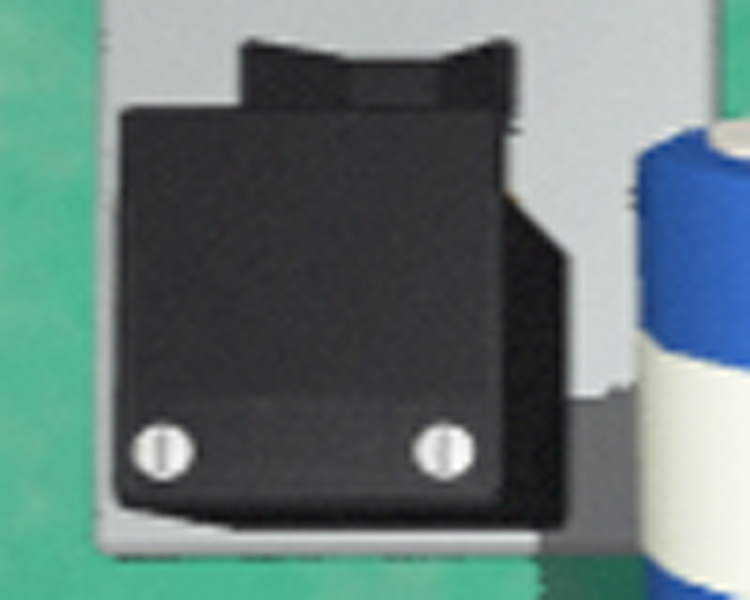

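```bash
sed -i 's/^M=.*/M=np.array([[-48,28,34],[-48,-28,34],[-106,28,34],[-106,-28,34],[60,0,0],[46,42,-9]])\/1e3/; s/^U=.*/U=np.r_[np.array([[120,107],[502,108],[117,503],[500,500]])\/7.5+[150,135],np.array([[577,123],[405,196]])\/5.3+[90,40]]/' fit.py; sed -i "s/im=get_image('wrist')/im=get_image('wrist');im['pixels']=cv2.imread('pics\/w5.png')[:,:,::-1]/" fit.py; python3 fit.py
```

```text
[ 0.5277758  -0.001262    0.72870315] [[-0.6, -0.9], [0.7, -1.1], [-0.8, 0.3], [0.6, 0.7], [0.6, 0.0], [-0.4, 1.1]]
```

View pics/fit.png

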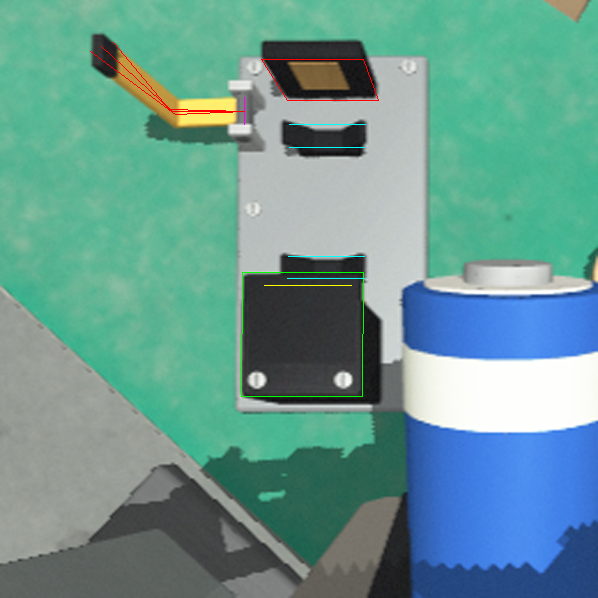

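```bash
cat > held.py <<'E'
from h import *
from scipy.optimize import least_squares
im=get_image('wrist');s=read_state();T=Ro.from_quat(s['tcp_rot'][[1,2,3,0]]).as_matrix()
def pts(d,w,ang,L=(-.06,.056)):
    # tool-frame: mid offset along axis d (axis=-y), depth w, pitch ang about tool x
    a=np.array([0,-np.cos(ang),-np.sin(ang)]);n=np.array([0,np.sin(ang),-np.cos(ang)]);m=np.array([0,0,-.0187])+np.array([0,-d,-w])
    t=np.linspace(0,2*np.pi,60)
    P=[m+l*a+r*(np.cos(q)*np.array([1,0,0])+np.sin(q)*n) for l,r in((-.06,.019),(.056,.019),(.06,.008)) for q in t]
    return proj(im,s['ee_pos']+np.array(P)@T.T)
v=im['pixels'][:,:,::-1].copy();cv2.imwrite('pics/h0.png',v)
for i,c in((0,(0,255,0)),(1,(0,255,0)),(2,(0,0,255))):cv2.polylines(v,[pts(0,0,0)[60*i:60*i+60].round().astype(np.int32)],True,c,1)
cv2.imwrite('pics/held.png',cv2.resize(v[130:420,180:380],(414,600)))
E
python3 held.py
```

```text
(no output)
```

View pics/held.png

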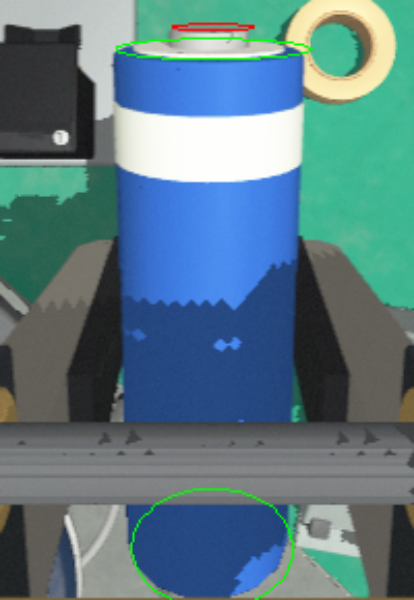

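```bash
cat > plan.py <<'E'
from h import *
Q=np.array([.5278,-.0013,.7287]); LAT=.0008
def pose(th,cx,zt,back=0,Q=Q):
    """cx: x of rearmost tail corner (mm), zt: tail centre z (mm), back: retraction along axis (mm)"""
    c,s=np.cos(th),np.sin(th)
    mx=(cx+19*s+(60+back)*c)/1e3; mz=(zt+(60+back)*s)/1e3
    ex=np.array([np.cos(Q[2]),np.sin(Q[2]),0]);ey=np.array([-ex[1],ex[0],0])
    R=tilt_rot(Q[2],th)
    mid=np.array([Q[0],Q[1],.039+mz])+mx*ex-LAT*ey
    return mid+hold_point_z*R[:,2],R,mid
def cellnow():
    s=read_state();T=Ro.from_quat(s['tcp_rot'][[1,2,3,0]]).as_matrix()
    mid=s['ee_pos']-hold_point_z*T[:,2];a=-T[:,1]
    ex=np.array([np.cos(Q[2]),np.sin(Q[2]),0]);ey=np.array([-ex[1],ex[0],0]);o=np.array([Q[0],Q[1],.039])
    f=lambda p:np.round([(p-o)@ex*1e3,(p-o)@ey*1e3+.8,(p-o)[2]*1e3],1)
    print('t',round(float(s['time_s']),2),'mid',f(mid),'tail',f(mid-.06*a),'nose',f(mid+.06*a),'pitch',round(float(np.arcsin(a[2])),3),'F',np.round(s['force'],1),'w',round(float(s['width']),4))
if __name__=='__main__':
    cellnow()
    for n,a in dict(A=(.3,-50,-1,70),B=(.3,-48,-1,5),C=(.3,-68,-1),D=(.15,-68,0),E=(0,-68,1.5)).items():
        p,R,m=pose(*a);print(n,*delta(p,R))
E
python3 plan.py
```

```text
t 6.7 mid [-154.   -95.9  258.8] tail [-211.4  -95.8  241.1] nose [-96.7 -95.9 276.6] pitch 0.3 F [ 0.1  0.2 -3.2] w 0.0369
A [ 110.6  227.2 -221.4] [-0.07 -0.03  0.01]
B [  65.8  187.2 -240.6] [-0.07 -0.03  0.01]
C [  47.3  170.7 -242.1] [-0.07 -0.03  0.01]
D [  44.7  168.4 -250.5] [-5.79  6.38  0.02]
E [  41.   165.1 -258.2] [-11.51  12.79   0.02]
```

Run:
```python
from plan import *
cellnow()
for n,a in dict(A0=(.4,-50,60,60),A=(.4,-50,-2.5,60),B=(.4,-50,-2.5,5),C=(.4,-68,-2.5)).items():
    p,R,m=pose(*a);print(n,*delta(p,R))
```

```text
t 6.7 mid [-154.   -95.9  258.8] tail [-211.4  -95.8  241.1] nose [-96.7 -95.9 276.6] pitch 0.3 F [ 0.1  0.2 -3.2] w 0.0369
A0 [ 103.1  220.5 -151.4] [ 3.74 -4.31  0.01]
A [ 103.1  220.5 -213.9] [ 3.74 -4.31  0.01]
B [  65.3  186.7 -235.4] [ 3.74 -4.31  0.01]
C [  48.4  171.7 -237.3] [ 3.74 -4.31  0.01]
```

Run:
```python
from plan import *
for n,a in dict(A0=(.4,-68,60,80),A=(.4,-68,-2.5,80),B=(.4,-68,-2.5,22),C=(.4,-68,-2.5)).items():
    p,R,m=pose(*a);print(n,*delta(p,R))
```

```text
A0 [ 103.4  220.8 -143.7] [ 3.74 -4.31  0.01]
A [ 103.4  220.8 -206.2] [ 3.74 -4.31  0.01]
B [  63.5  185.2 -228.7] [ 3.74 -4.31  0.01]
C [  48.4  171.7 -237.3] [ 3.74 -4.31  0.01]
```

Request:
{"method": "step_arm", "body": {
  "steps": [
    [20, 43, -5, 1, -1, 0, -1],
    [40, 86, -15, 2, -2, 0, -1],
    [60, 129, -30, 3, -3, 0, -1],
    [80, 172, -60, 3.7, -4.3, 0, -1],
    [97, 205, -90, 3.7, -4.3, 0, -1],
    [103.4, 220.8, -120, 3.7, -4.3, 0, -1],
    [103.4, 220.8, -143, 3.7, -4.3, 0, -1],
    [103.4, 220.8, -143, 3.7, -4.3, 0, -1]
  ]
}}

```text
time_s: 7.5
ee_pos: [0.5828, 0.0498, 0.134]
tcp_rot: [-0.18, 0.895, -0.4, 0.079]
force: [-0.3, 0.4, -3.0]
width: 0.0367
```

Run:
```python
from plan import *
snap('wrist','w6');snap('scene','s6');cellnow()
v=cv2.imread('pics/s6.png')[200:350,190:390];cv2.imwrite('pics/s6c.png',cv2.resize(v,(800,600),interpolation=cv2.INTER_CUBIC))
for n,a in dict(A=(.4,-68,-2.5,80),B=(.4,-68,-2.5,22),C=(.4,-68,-2.5)).items():
    p,R,m=pose(*a);print(n,*delta(p,R))
```

```text
t 7.6 mid [ 68.4   0.  115.4] tail [13.1  0.  92.1] nose [123.7   0.  138.7] pitch 0.399 F [ 0.5  0.1 -1.5] w 0.037
A [ -0.   -0.  -63.4] [ 0.04 -0.05  0.01]
B [-39.9 -35.6 -86. ] [ 0.04 -0.05  0.01]
C [-55.  -49.1 -94.5] [ 0.04 -0.05  0.01]
```

View pics/w6.png

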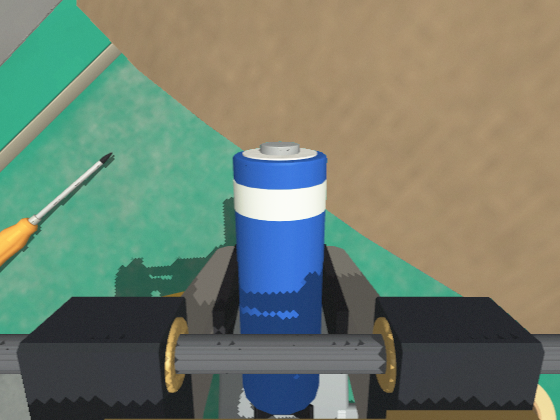

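View pics/s6c.png

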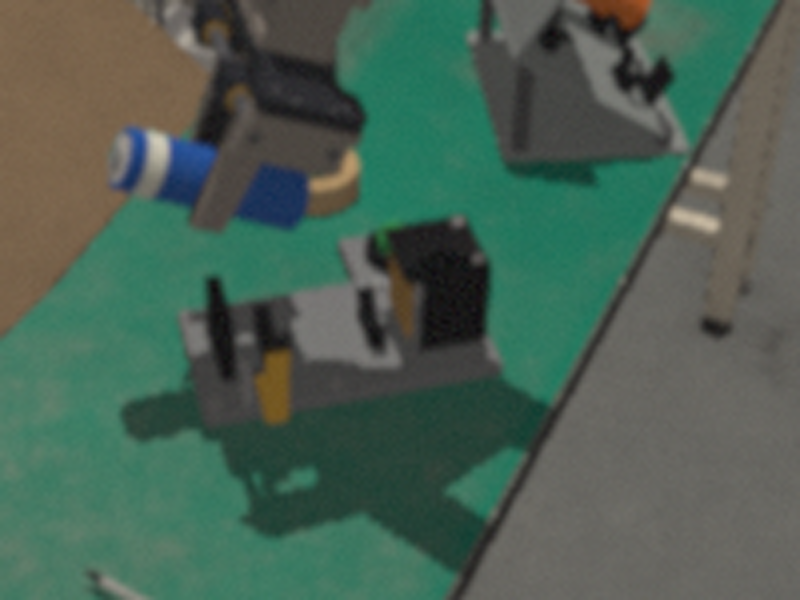

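Request:
{"method": "step_arm", "body": {
  "steps": [
    [0, 0, -30, 0, 0, 0, -1],
    [0, 0, -55, 0, 0, 0, -1],
    [-5, -4.5, -66, 0, 0, 0, -1],
    [-17, -15, -73, 0, 0, 0, -1],
    [-29, -26, -80, 0, 0, 0, -1],
    [-40, -35.6, -86, 0, 0, 0, -1],
    [-40, -35.6, -86, 0, 0, 0, -1]
  ]
}}

```text
time_s: 8.3
ee_pos: [0.5445, 0.0115, 0.0521]
tcp_rot: [-0.181, 0.894, -0.402, 0.082]
force: [0.2, -0.2, -2.4]
width: 0.0372
```

Run:
```python
from plan import *
snap('wrist','w7');snap('scene','s7');cellnow()
v=cv2.imread('pics/s7.png')[200:350,190:390];cv2.imwrite('pics/s7c.png',cv2.resize(v,(800,600),interpolation=cv2.INTER_CUBIC))
for n,a in dict(C=(.4,-68,-2.5)).items():
    p,R,m=pose(*a);print(n,*delta(p,R))
```

```text
t 8.4 mid [15.4 -1.4 30.9] tail [-39.9  -1.3   7.5] nose [70.6 -1.5 54.3] pitch 0.401 F [ 0.   0.5 -3.1] w 0.0374
C [-16.4 -12.7 -10. ] [0.05 0.1  0.11]
```

View pics/w7.png

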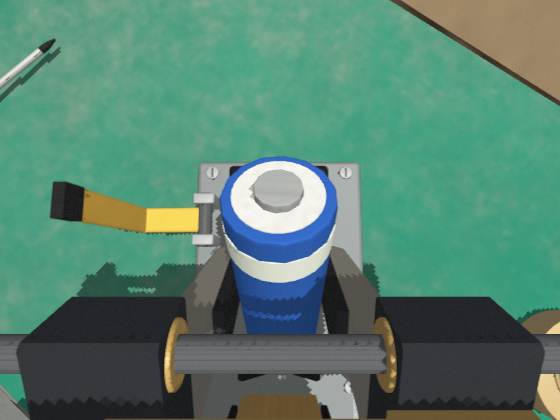

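View pics/s7c.png

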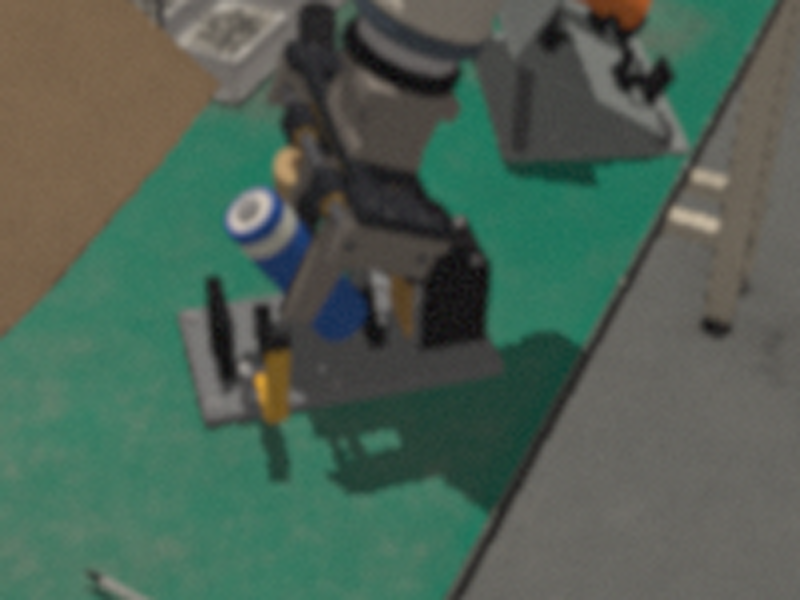

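Run:
```python
from plan import *
import cv2
v=cv2.imread('pics/w7.png');cv2.imwrite('pics/w7c.png',cv2.resize(v[140:420,180:380],(428,600),interpolation=cv2.INTER_CUBIC))
for (u,vv,W) in((279,197,116),(279,197,113)):
    d=366.46*.038/W;ray_=np.array([(u-280.07)/366.46,(vv-210.48)/366.46,1])*d
    print(d,CT+CR@ray_, 'nominal [0,-.056,-.0187]')
v=cv2.imread('pics/s7.png')[225:300,230:330];cv2.imwrite('pics/s7d.png',cv2.resize(v,(800,600),interpolation=cv2.INTER_CUBIC))
```

```text
0.12004724137931033 [-0.00101061 -0.04512349 -0.05159136] nominal [0,-.056,-.0187]
0.12323433628318582 [-0.00102629 -0.04441128 -0.04848228] nominal [0,-.056,-.0187]
```

View pics/w7c.png

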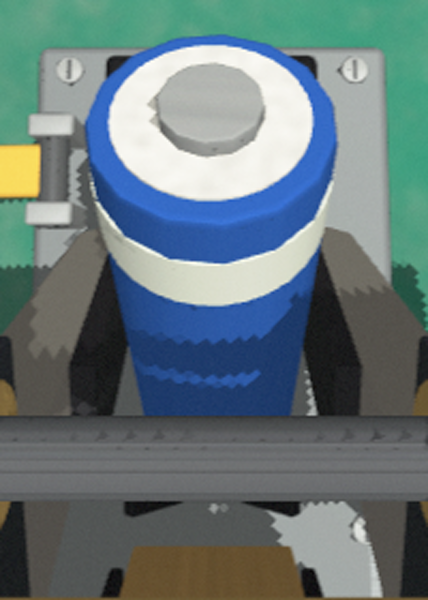

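View pics/s7d.png

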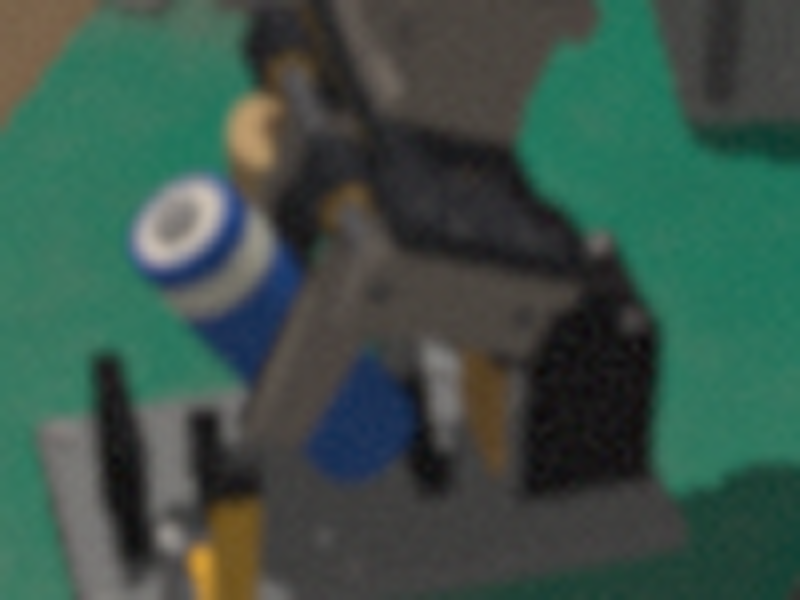

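```bash
cat > ov.py <<'E'
from plan import *
def W(P,q=Q):
    c,s=np.cos(q[2]),np.sin(q[2]);P=np.atleast_2d(P)/1e3;return np.c_[q[0]+c*P[:,0]-s*P[:,1],q[1]+s*P[:,0]+c*P[:,1],.039+P[:,2]]
def overlay(cam,name,crop,cell=None,z=None):
    im=get_image(cam);v=im['pixels'][:,:,::-1].copy();x0,y0,x1,y1=crop;k=min(800/(x1-x0),600/(y1-y0))
    v=cv2.resize(v[y0:y1,x0:x1],None,fx=k,fy=k,interpolation=cv2.INTER_CUBIC)
    def dr(P,col,cl=False):
        p=((proj(im,W(P))-[x0,y0])*k).round().astype(np.int32);cv2.polylines(v,[p],cl,col,1)
    dr([[-48,28,34],[-48,-28,34],[-106,-28,34],[-106,28,34]],(0,255,0),True)
    dr([[60,25,19],[60,-25,19],[60,-25,-29],[60,25,-29]],(0,0,255),True)
    for x in(-41,-29,29,41):dr([[x,20,-7],[x,0,-27],[x,-20,-7]],(255,255,0))
    if cell is not None:
        mx,my,mz,th=cell
        h=hull(im,W([mx,my,mz])[0],Q[2],th).reshape(-1,2);cv2.polylines(v,[((h-[x0,y0])*k).astype(np.int32)],True,(255,255,255),1)
    cv2.imwrite('pics/'+name+'.png',v);return im
E
python3 - <<'E'
from ov import *
overlay('scene','o1',(225,220,335,302),(15.4,-1.4,30.9,1.0));overlay('wrist','o2',(40,120,440,420),(15.4,-1.4,30.9,1.0))
E
```

```text
(no output)
```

View pics/o1.png

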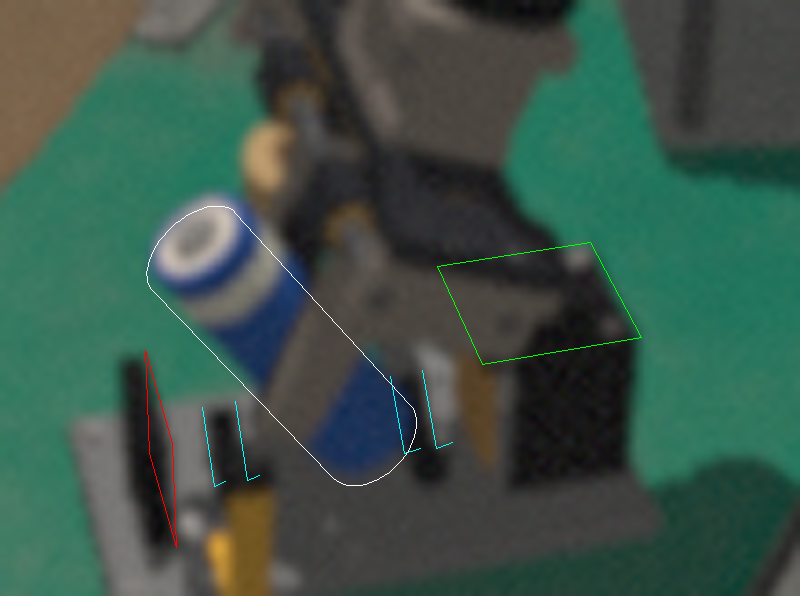

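View pics/o2.png

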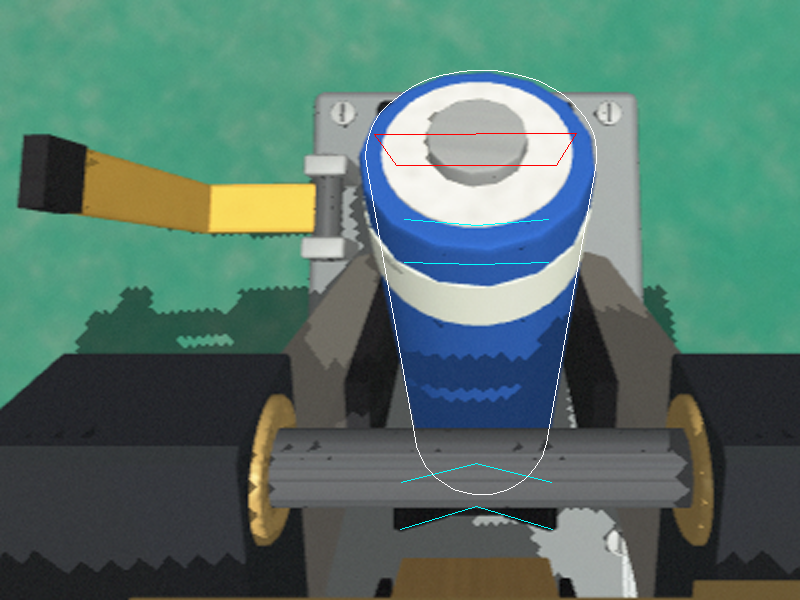

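Run:
```python
from ov import *
top=get_image('top')
v=top['pixels'][:,:,::-1];cv2.imwrite('pics/t1.png',cv2.resize(v[120:260,160:360],(800,560),interpolation=cv2.INTER_CUBIC))
v=cv2.imread('pics/w4.png');cv2.imwrite('pics/w4z.png',cv2.resize(v[0:90,320:560],(800,300),interpolation=cv2.INTER_CUBIC))
def tri(a,b):
    (o1,d1),(o2,d2)=a,b;A=np.c_[d1,-d2];t=np.linalg.lstsq(A,o2-o1,rcond=None)[0];p,q=o1+t[0]*d1,o2+t[1]*d2;return (p+q)/2,np.linalg.norm(p-q)
q=np.array([-0.13684,.902245,-.404438,.060475]);w4=camof(np.array([.4154,-.09746,.2798]),Ro.from_quat(q[[1,2,3,0]]).as_matrix())
print(tri(ray(top,266,183),ray(w4,425,43)))
# checks with tape centre
print(tri(ray(top,399/3+160,149/3+150),ray(w4,427,156)))
```

```text
(array([ 0.64097391, -0.07139491,  0.13284483]), np.float64(0.001924445148716032))
(array([ 0.61049197, -0.16131517,  0.01769935]), np.float64(0.0008318829856867591))
```

View pics/t1.png

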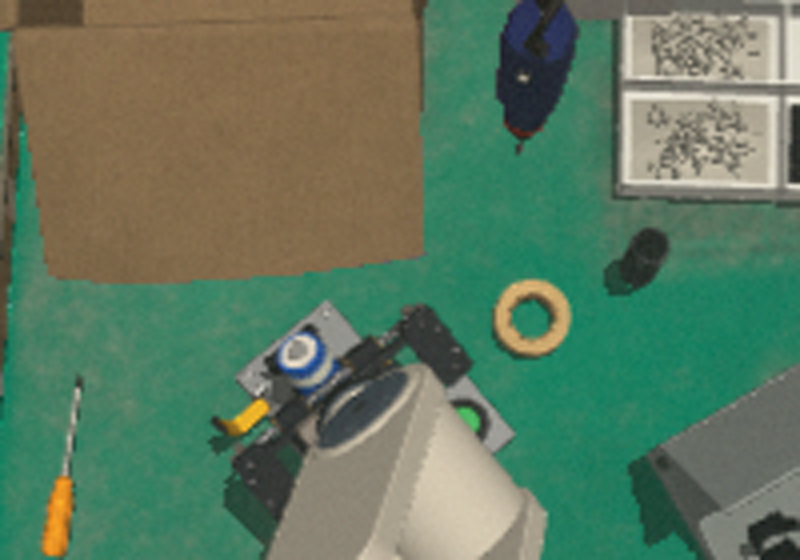

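View pics/w4z.png

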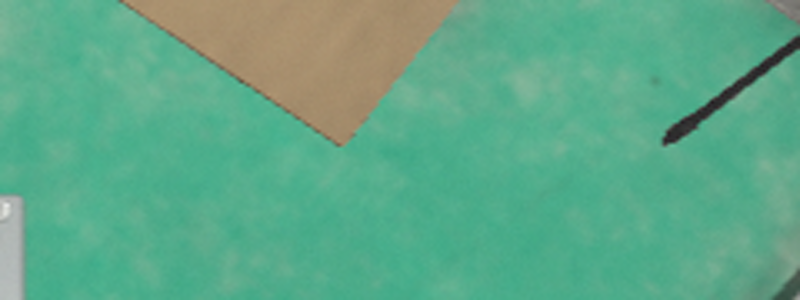

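```bash
cat > mv.py <<'E'
from plan import *
def midpose(mx,my,mz,tilt):
    R=tilt_rot(Q[2],tilt);ex=np.array([np.cos(Q[2]),np.sin(Q[2]),0]);ey=np.array([-ex[1],ex[0],0])
    return np.array([Q[0],Q[1],.039+mz/1e3])+mx/1e3*ex+(my-.8)/1e3*ey+hold_point_z*R[:,2],R
E
python3 - <<'E'
from mv import *
cellnow()
for m in((15,0,110,.4),(-58.6,0,103,.4)):print(m,*delta(*midpose(*m)))
E
```

```text
t 8.55 mid [15.8 -0.8 30.5] tail [-39.5  -0.8   7.1] nose [71.  -0.7 53.8] pitch 0.4 F [ 0.6 -0.3 -2.8] w 0.0366
(15, 0, 110, 0.4) [-1.1  0.1 79.5] [0.05 0.07 0.01]
(-58.6, 0, 103, 0.4) [-56.  -48.9  72.5] [0.05 0.07 0.01]
```

Request:
{"method": "step_arm", "body": {
  "steps": [
    [0, 0, 20, 0, 0, 0, -1],
    [0, 0, 50, 0, 0, 0, -1],
    [0, 0, 80, 0, 0, 0, -1],
    [-15, -13, 90, 0, 0, 0, -1],
    [-35, -31, 85, 0, 0, 0, -1],
    [-56, -49, 78, 0, 0, 0, -1],
    [-56, -49, 72.5, 0, 0, 0, -1],
    [-56, -49, 72.5, 0, 0, 0, -1]
  ]
}}

```text
time_s: 9.35
ee_pos: [0.4902, -0.0362, 0.1247]
tcp_rot: [-0.181, 0.894, -0.401, 0.082]
force: [-0.6, 0.4, -2.8]
width: 0.0373
```

Run:
```python
from ov import *
from mv import *
cellnow();overlay('scene','o3',(225,200,335,282));overlay('wrist','o4',(40,120,440,420))
for th,dz in((.95,1),(.85,1),(.75,1),(.65,1),(.55,1),(.45,1),(.38,1),(.38,1)):
    c,s=np.cos(th),np.sin(th);print(th,*delta(*midpose(-75+60*c-19*s,0,34+60*s+19*c-dz,.4)))
```

```text
t 9.35 mid [-58.6  -0.2 102.9] tail [-1.139e+02 -1.000e-01  7.950e+01] nose [ -3.4  -0.2 126.3] pitch 0.4 F [-0.6  0.4 -2.8] w 0.0373
0.95 [  1.3   1.9 -10.5] [0.06 0.11 0.  ]
0.85 [  5.7   5.8 -12.8] [0.06 0.11 0.  ]
0.75 [  9.9   9.5 -15.6] [0.06 0.11 0.  ]
0.65 [ 13.8  13.1 -18.9] [0.06 0.11 0.  ]
0.55 [ 17.5  16.4 -22.8] [0.06 0.11 0.  ]
0.45 [ 20.9  19.4 -27.2] [0.06 0.11 0.  ]
0.38 [ 23.1  21.3 -30.5] [0.06 0.11 0.  ]
0.38 [ 23.1  21.3 -30.5] [0.06 0.11 0.  ]
```

View pics/o3.png

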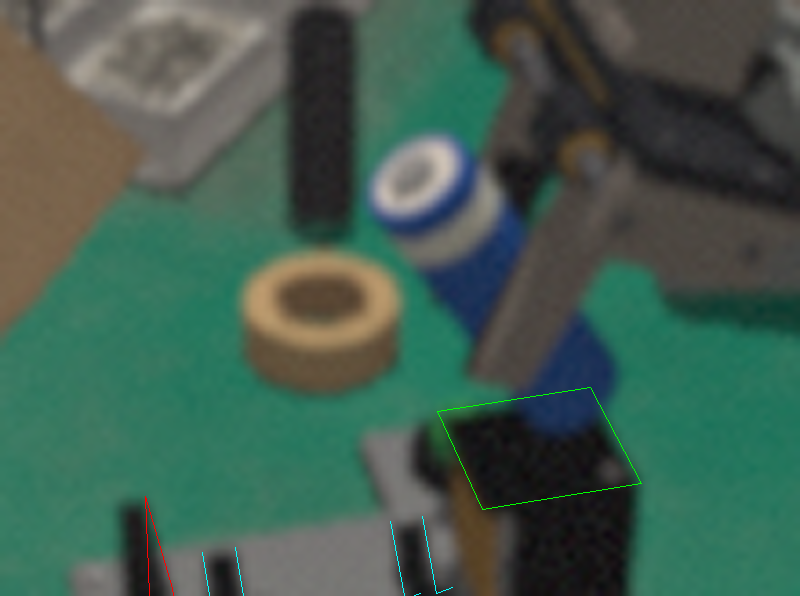

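View pics/o4.png

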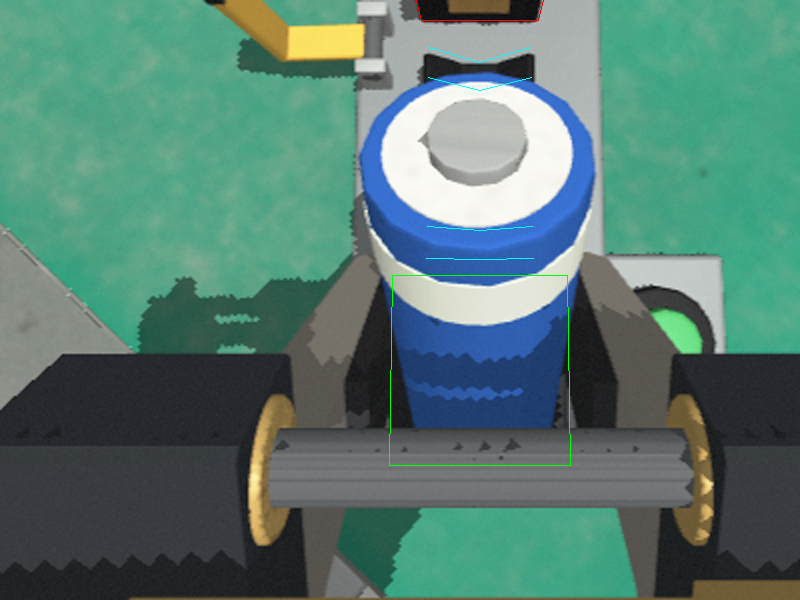

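Request:
{"method": "step_arm", "body": {
  "steps": [
    [1, 2, -10.5, 0, 0, 0, -1],
    [6, 6, -13, 0, 0, 0, -1],
    [10, 9.5, -15.6, 0, 0, 0, -1],
    [14, 13, -19, 0, 0, 0, -1],
    [17.5, 16.4, -23, 0, 0, 0, -1],
    [21, 19.4, -27, 0, 0, 0, -1],
    [23, 21.3, -30.5, 0, 0, 0, -1],
    [23, 21.3, -30.5, 0, 0, 0, -1]
  ]
}}

```text
time_s: 10.25
ee_pos: [0.5174, -0.0135, 0.0965]
tcp_rot: [-0.183, 0.894, -0.4, 0.084]
force: [1.9, 5.6, 14.3]
width: 0.0366
```

```bash
cat > pitch.py <<'E'
from plan import *
def inhand(show=None):
    """estimate pitch of cell in hand by fitting nose-face ellipse width via blue/white segmentation"""
    im=get_image('wrist');cv2.imwrite(f'pics/{show}.png',cv2.resize(im['pixels'][100:400,180:380,::-1],(400,600),interpolation=cv2.INTER_CUBIC))
    return im
E
python3 - <<'E'
from ov import *
from mv import *
cellnow();overlay('scene','o5',(225,200,335,282));overlay('wrist','o6',(40,120,440,420))
E
```

```text
t 10.25 mid [-23.2  -1.3  74.7] tail [-78.4  -1.4  51.1] nose [31.9 -1.2 98.4] pitch 0.405 F [ 1.9  5.6 14.3] w 0.0366
```

View pics/o5.png

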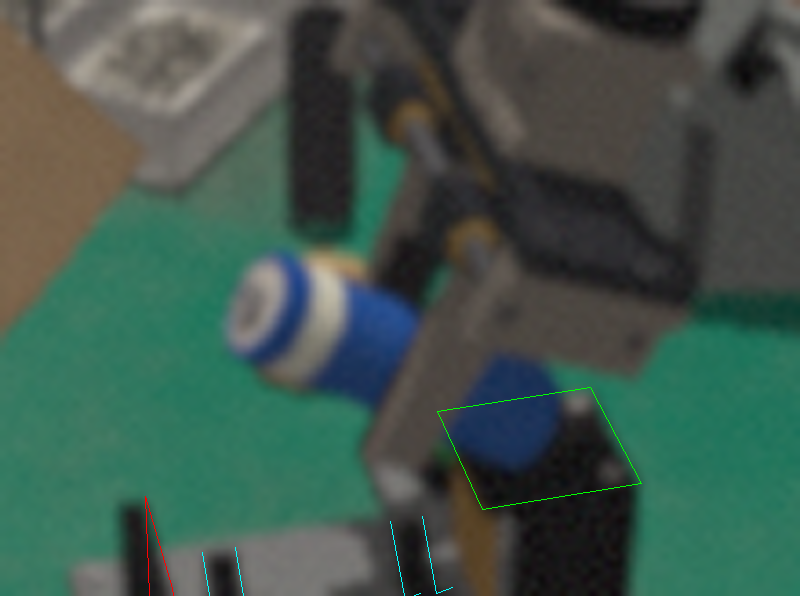

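View pics/o6.png

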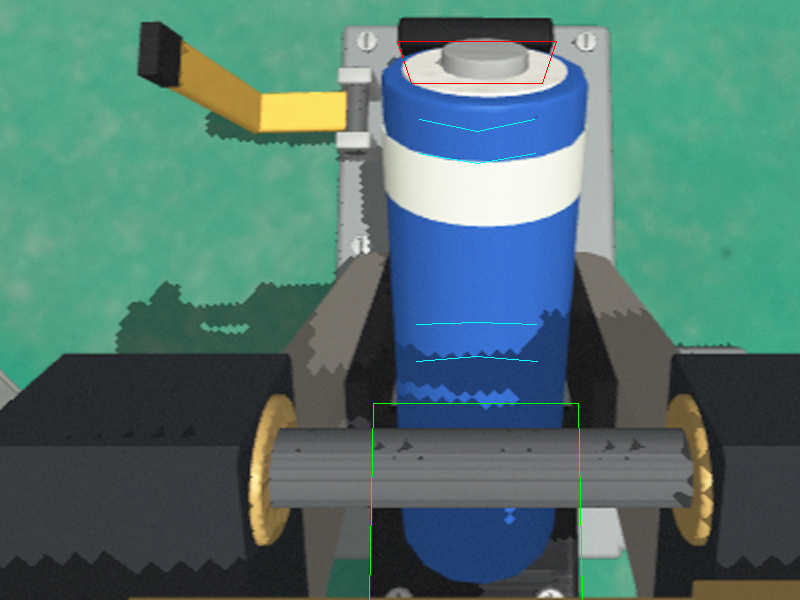

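```bash
cat > pitch.py <<'E'
from plan import *
from scipy.optimize import minimize
def inhand(im=None,s=None,mask=None):
    im=im or get_image('wrist');s=s or read_state()
    if mask is None: mask=regions_of('wrist','fresh_cell')[0]['pixels']
    T=Ro.from_quat(np.array(s['tcp_rot'])[[1,2,3,0]]).as_matrix();t=np.linspace(0,2*np.pi,80)
    rows=slice(60,235);k=4
    def hullm(q):
        d,w,ang,lat,=q[0]/1e3,q[1]/1e3,q[2],q[3]/1e3
        a=np.array([0,-np.cos(ang),-np.sin(ang)]);n=np.array([0,np.sin(ang),-np.cos(ang)]);m=np.array([lat,0,-hold_point_z-w])+d*a
        P=np.array([m+l*a+r*(np.cos(x)*np.array([1,0,0])+np.sin(x)*n) for l,r in((-.06,.019),(.056,.019),(.06,.008)) for x in t])
        pr=proj(CAM,P)
        M=np.zeros((420,560),np.uint8);h=cv2.convexHull(pr.astype(np.float32))
        Z=np.zeros((420*k,560*k),np.uint8);cv2.fillConvexPoly(Z,(h*k+k/2-.5).round().astype(np.int32),255)
        return cv2.resize(Z,(560,420),interpolation=cv2.INTER_AREA)/255.
    CAM=camof(np.zeros(3),np.eye(3))
    mm=mask.astype(float)
    f=lambda q:np.abs(hullm(q)-mm)[rows].sum()+.5*(q[1]/3)**2+0*q[0]
    best=None
    for a0 in(-.2,0,.2,.4):
        r=minimize(f,[0,0,a0,0],method='Nelder-Mead',options=dict(initial_simplex=[[0,0,a0,0],[3,0,a0,0],[0,2,a0,0],[0,0,a0+.15,0],[0,0,a0,2]],maxiter=300))
        if best is None or r.fun<best.fun:best=r
    return best.x,best.fun,mm[rows].sum()
if __name__=='__main__':
    print('d,w(mm) ang lat(mm):',*inhand());cellnow()
E
python3 pitch.py
python3 - <<'E'
from pitch import *
# old picture w6 (before slip): colour mask
p=cv2.imread('pics/w5.png');hsv=cv2.cvtColor(p,cv2.COLOR_BGR2HSV)
def colmask(p):
    hsv=cv2.cvtColor(p,cv2.COLOR_BGR2HSV);m=cv2.inRange(hsv,(100,90,40),(130,255,255))|cv2.inRange(hsv,(0,0,120),(179,60,255))
    m[:, :225]=0;m[:,342:]=0;cs,_=cv2.findContours(m,0,2);c=max(cs,key=cv2.contourArea);z=np.zeros_like(m);cv2.fillPoly(z,[cv2.convexHull(c)],1);return z
for n in('w3','w5','w6'):
    print(n,inhand({},dict(tcp_rot=[1,0,0,0]),colmask(cv2.imread(f'pics/{n}.png'))) if 0 else inhand(dict(a=1),dict(tcp_rot=[1,0,0,0]),colmask(cv2.imread(f'pics/{n}.png'))))
E
```

```text
d,w(mm) ang lat(mm): [1.49527261 2.70820728 0.196592   0.00831371] 186.9996227881869 8999.0
t 10.45 mid [-23.4  -1.3  74.9] tail [-78.6  -1.4  51.3] nose [31.7 -1.2 98.5] pitch 0.405 F [ 1.5  5.6 14.3] w 0.0368
w3 (array([2.74511986, 1.15652375, 0.48325302, 1.03346793]), np.float64(649.1762689607996), np.float64(9204.0))
w5 (array([19.13680705, 20.87139589, -0.19040314, -2.43903432]), np.float64(2996.243979834896), np.float64(14022.0))
w6 (array([ 0.01289218,  2.93093258,  0.02765197, -0.65124296]), np.float64(131.32430136771396), np.float64(8379.0))
```

```bash
sed -i 's/rows=slice(60,235);k=4/rows=np.r_[60:235,378:412];k=4/' pitch.py; python3 pitch.py
python3 - <<'E'
from pitch import *
m=regions_of('wrist','fresh_cell')[0]['pixels'];im=get_image('wrist')
v=im['pixels'][:,:,::-1].copy();v[m]=v[m]//2+np.array([0,0,120],np.uint8);cv2.imwrite('pics/m1.png',v[50:420,150:410])
E
```

```text
d,w(mm) ang lat(mm): [ 1.56918619  4.13916335  0.20280513 -0.16388839] 265.3322073383818 11100.0
t 10.55 mid [-23.5  -1.3  74.9] tail [-78.6  -1.3  51.3] nose [31.7 -1.2 98.5] pitch 0.405 F [ 2.1  6.7 14.2] w 0.0367
```

View pics/m1.png

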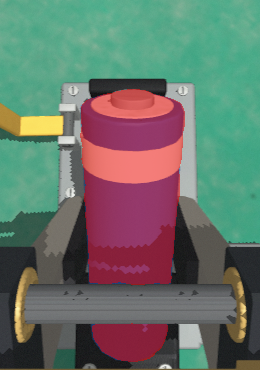

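Request:
{"method": "step_arm", "body": {
  "steps": [
    [3, 2.7, -4, 0, 0, 0, -1],
    [6, 5.4, -8.5, 0, 0, 0, -1],
    [6, 5.4, -8.5, 0, 0, 0, -1],
    [6, 5.4, 10, 0, 0, 0, -1],
    [6, 5.4, 30, 0, 0, 0, -1],
    [6, 5.4, 30, 0, 0, 0, -1]
  ]
}}

```text
time_s: 11.25
ee_pos: [0.5252, -0.0081, 0.1286]
tcp_rot: [-0.183, 0.894, -0.4, 0.086]
force: [-0.1, -0.1, -2.7]
width: 0.0367
```

```bash
python3 pitch.py;python3 - <<'E'
from ov import *
overlay('scene','o7',(225,200,335,282),None);im=overlay('wrist','o8',(40,120,440,420))
E
```

```text
d,w(mm) ang lat(mm): [ 0.44380465  2.94582436  0.03851786 -0.43576216] 304.43896725555464 11171.0
t 11.35 mid [-14.9  -1.3 104.7] tail [-70.   -1.4  81. ] nose [ 40.3  -1.1 128.4] pitch 0.406 F [-0.2 -0.3 -2.8] w 0.0369
```

View pics/o8.png

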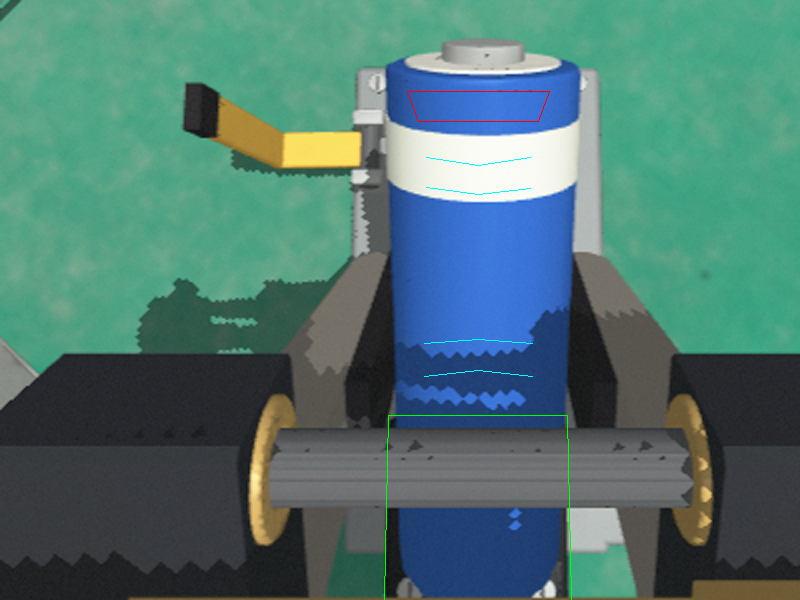

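View pics/o7.png

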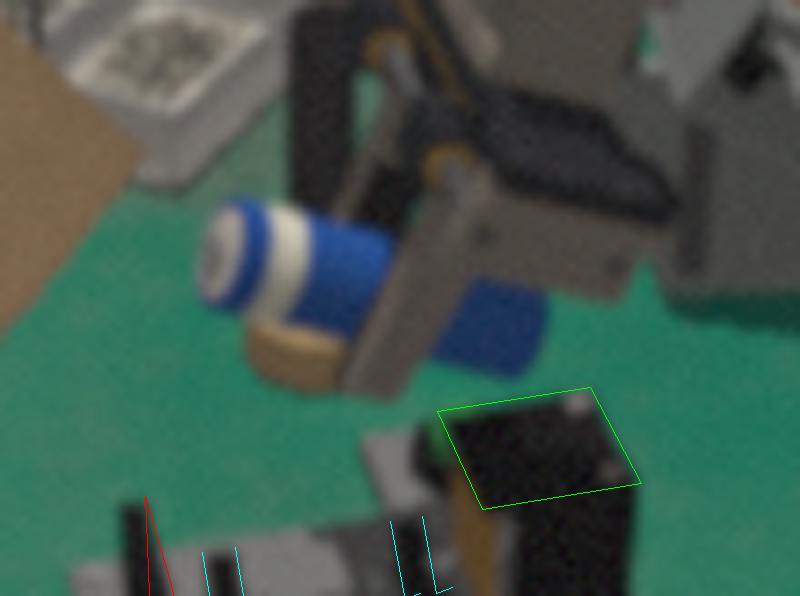

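```bash
cat > p2.py <<'E'
from mv import *
def pose2(th,cx,zt,back=0,off=.04):
    c,s=np.cos(th),np.sin(th)
    mx=cx+19*s+(60+back)*c; mz=zt+(60+back)*s
    p,R=midpose(mx,0,mz,th-off);return p,R
def show(*wps):
    cellnow()
    for a in wps:print(a,*delta(*pose2(*a)))
E
python3 - <<'E'
from p2 import *
show((.4,-68,60,40),(.4,-68,-2.5,40),(.4,-68,-2.5,20),(.4,-68,-2.5))
E
```

```text
t 11.45 mid [-15.5  -0.7 103.9] tail [-70.7  -0.7  80.3] nose [ 39.7  -0.6 127.5] pitch 0.404 F [ 0.2  0.9 -3.1] w 0.0369
(0.4, -68, 60, 40) [34.  31.3 -5.3] [-1.57  2.    0.  ]
(0.4, -68, -2.5, 40) [ 34.   31.3 -67.8] [-1.57  2.    0.  ]
(0.4, -68, -2.5, 20) [ 20.3  19.1 -75.5] [-1.57  2.    0.  ]
(0.4, -68, -2.5) [  6.5   6.8 -83.3] [-1.57  2.    0.  ]
```

Request:
{"method": "step_arm", "body": {
  "steps": [
    [12, 10, -2, -0.8, 1, 0, -1],
    [26, 24, -5, -1.6, 2, 0, -1],
    [34, 31.3, -10, -1.6, 2, 0, -1],
    [34, 31.3, -28, -1.6, 2, 0, -1],
    [34, 31.3, -48, -1.6, 2, 0, -1],
    [34, 31.3, -62, -1.6, 2, 0, -1],
    [34, 31.3, -67.8, -1.6, 2, 0, -1],
    [34, 31.3, -67.8, -1.6, 2, 0, -1]
  ]
}}

```text
time_s: 12.25
ee_pos: [0.5557, 0.0235, 0.0564]
tcp_rot: [-0.163, 0.898, -0.402, 0.072]
force: [1.0, 0.1, -1.8]
width: 0.0366
```

```bash
python3 pitch.py;python3 - <<'E'
from ov import *
from p2 import *
overlay('scene','o9',(225,210,335,292),(-68+7.4+92.1,0,36.4,.4));im=overlay('wrist','o10',(40,120,440,420))
show((.4,-68,-2.5,40),(.4,-68,-2.5,20),(.4,-68,-2.5,10),(.4,-68,-2.5))
E
```

```text
d,w(mm) ang lat(mm): [ 0.69607874  4.24218769  0.06710396 -0.32858483] 290.999786465951 11362.0
t 12.35 mid [31.5 -0.1 36.5] tail [-24.7  -0.1  15.3] nose [87.7 -0.1 57.6] pitch 0.36 F [-0.5 -0.2 -3.1] w 0.0371
t 12.45 mid [31.8 -0.4 37. ] tail [-24.3  -0.4  15.9] nose [87.9 -0.4 58.2] pitch 0.361 F [ 0.2 -0.6 -3.1] w 0.0366
(0.4, -68, -2.5, 40) [-0.5  0.1 -0.6] [0.04 0.07 0.  ]
(0.4, -68, -2.5, 20) [-14.3 -12.1  -8.4] [0.04 0.07 0.  ]
(0.4, -68, -2.5, 10) [-21.1 -18.3 -12.3] [0.04 0.07 0.  ]
(0.4, -68, -2.5) [-28.  -24.4 -16.2] [0.04 0.07 0.  ]
```

View pics/o9.png

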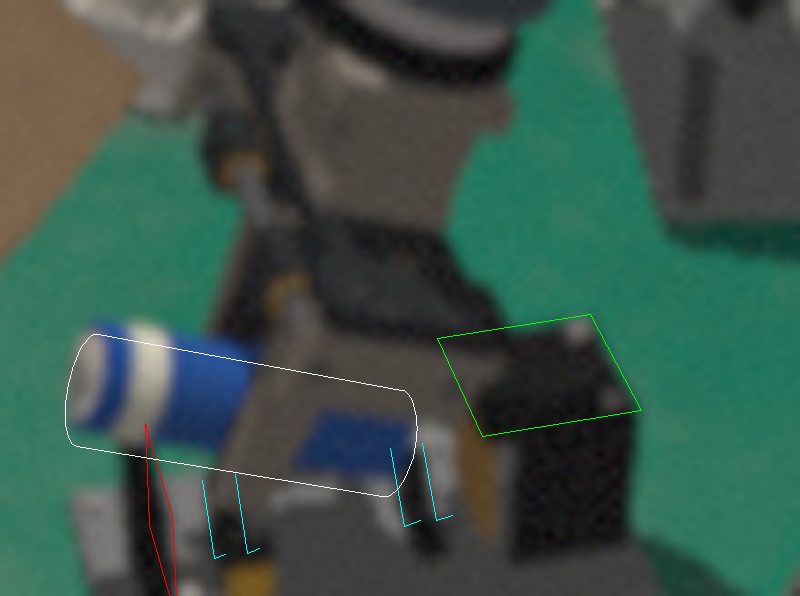

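View pics/o10.png

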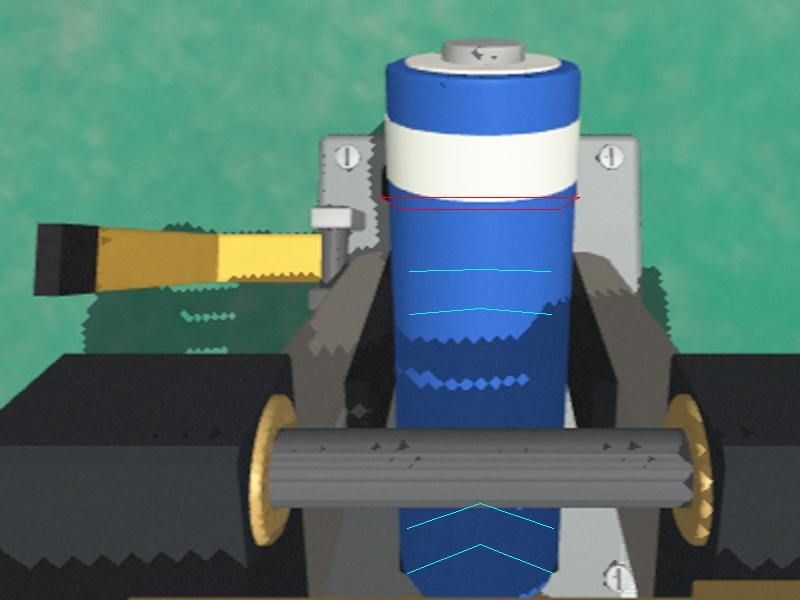

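Run:
```python
from ov import *
im=get_image('scene');v=cv2.imread('pics/scene0.png');x0,y0,x1,y1=230,250,320,317;k=8.8
v=cv2.resize(v[y0:y1,x0:x1],None,fx=k,fy=k,interpolation=cv2.INTER_CUBIC);cv2.imwrite('pics/z3.png',v)
for P in([-48,28,34],[-48,-28,34],[-106,28,34],[-106,-28,34],[60,25,19],[60,-25,19],[60,25,-29],[-106,28,-29]):
    print(P,((proj(im,W(P))[0]+.5-[x0,y0])*k).round(0))
```

```text
[-48, 28, 34] [543. 180.]
[-48, -28, 34] [489.  62.]
[-106, 28, 34] [736. 148.]
[-106, -28, 34] [674.  33.]
[60, 25, 19] [169. 276.]
[60, -25, 19] [135. 164.]
[60, 25, -29] [173. 402.]
[-106, 28, -29] [722. 312.]
```

View pics/z3.png

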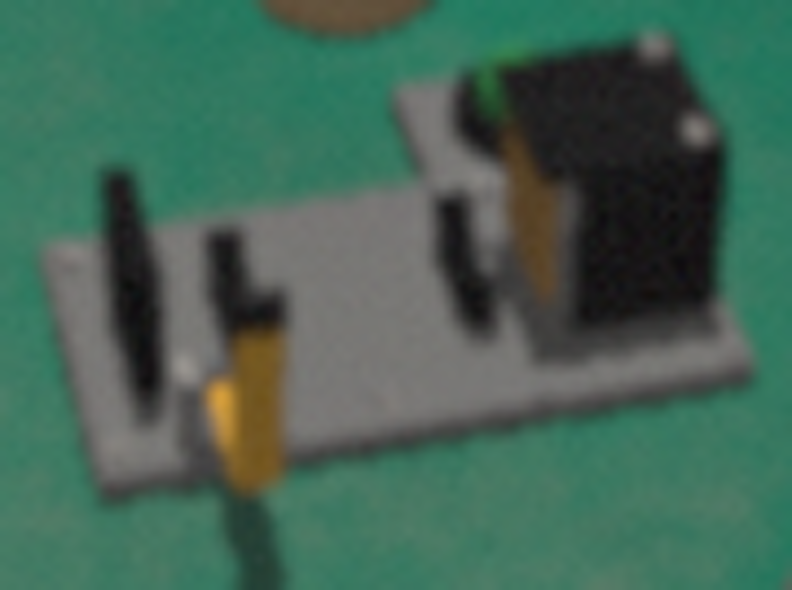

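Run:
```python
from p2 import *
show((.4,-65,-5,40),(.4,-65,-5,22),(.4,-65,-5,10),(.4,-65,-5))
```

```text
t 12.5 mid [31.8 -0.4 37.1] tail [-24.3  -0.4  15.9] nose [87.9 -0.4 58.3] pitch 0.361 F [-1.2 -0.2 -2. ] w 0.0369
(0.4, -65, -5, 40) [ 1.7  2.1 -3.2] [0.04 0.08 0.  ]
(0.4, -65, -5, 22) [-10.7  -8.9 -10.2] [0.04 0.08 0.  ]
(0.4, -65, -5, 10) [-18.9 -16.3 -14.9] [0.04 0.08 0.  ]
(0.4, -65, -5) [-25.8 -22.4 -18.7] [0.04 0.08 0.  ]
```

Request:
{"method": "step_arm", "body": {
  "steps": [
    [0, 0, -3.5, 0, 0, 0, -1],
    [-5, -4, -7, 0, 0, 0, -1],
    [-10.7, -8.9, -10.2, 0, 0, 0, -1],
    [-15, -12.5, -12.5, 0, 0, 0, -1],
    [-19, -16.3, -15, 0, 0, 0, -1],
    [-19, -16.3, -15, 0, 0, 0, -1]
  ]
}}

```text
time_s: 13.1
ee_pos: [0.5383, 0.0066, 0.0437]
tcp_rot: [-0.164, 0.898, -0.403, 0.074]
force: [2.8, 5.8, -0.7]
width: 0.0367
```

```bash
python3 pitch.py;python3 - <<'E'
from ov import *
from p2 import *
overlay('scene','o11',(225,210,335,292));im=overlay('wrist','o12',(40,120,440,420))
show((.4,-65,-5,10),(.4,-65,-5))
E
```

```text
d,w(mm) ang lat(mm): [ 0.54339253  3.27849562  0.05192153 -0.48116535] 308.48733683060715 11183.0
t 13.2 mid [ 7.1 -0.2 22.4] tail [-49.1  -0.2   1.2] nose [63.2 -0.3 43.6] pitch 0.361 F [ 2.4  2.8 -2. ] w 0.0369
t 13.3 mid [ 7.2 -0.2 22.4] tail [-48.9  -0.2   1.2] nose [63.3 -0.2 43.6] pitch 0.361 F [ 2.8  3.4 -0.4] w 0.0371
(0.4, -65, -5, 10) [-0.4 -0.1 -0.1] [0.03 0.12 0.01]
(0.4, -65, -5) [-7.3 -6.2 -4. ] [0.03 0.12 0.01]
```

View pics/o11.png

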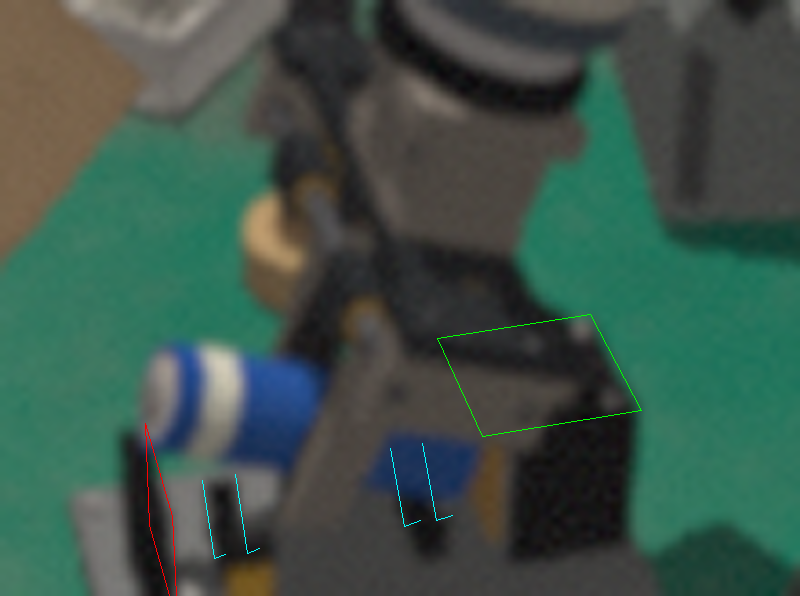

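View pics/o12.png

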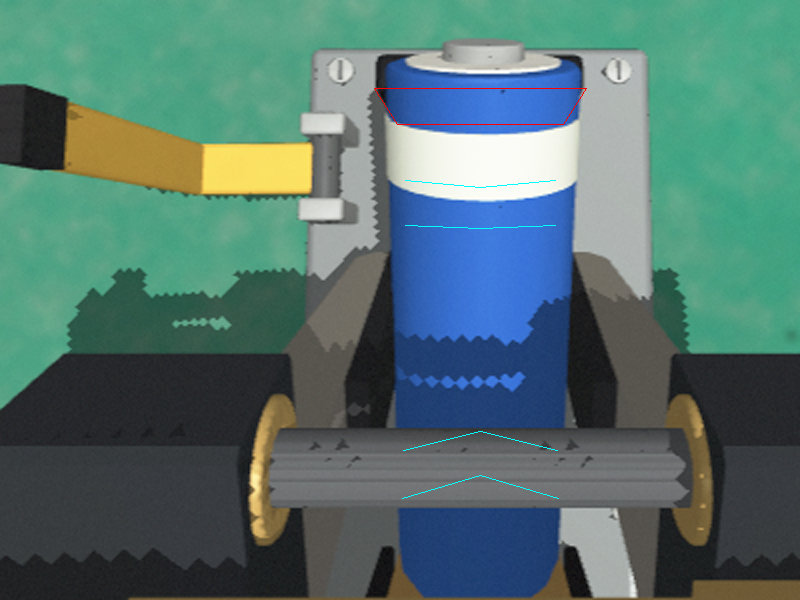

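Request:
{"method": "step_arm", "body": {
  "steps": [
    [-2.5, -2, -1.3, 0, 0, 0, -1],
    [-5, -4.1, -2.7, 0, 0, 0, -1],
    [-7.3, -6.2, -4, 0, 0, 0, -1],
    [-7.3, -6.2, -4, 0, 0, 0, -1]
  ]
}}

```text
time_s: 13.7
ee_pos: [0.5327, 0.0009, 0.0405]
tcp_rot: [-0.164, 0.898, -0.402, 0.075]
force: [6.2, 6.4, -1.7]
width: 0.0367
```

```bash
python3 pitch.py;python3 - <<'E'
from ov import *
from p2 import *
overlay('scene','o13',(225,210,335,292));im=overlay('wrist','o14',(40,120,440,420))
show((.4,-65,-5),(.3,-66,-4.5),(.2,-66,-4),(.1,-66,-2.5),(0,-66,-1.5))
E
```

```text
d,w(mm) ang lat(mm): [ 1.47205765 -0.49368261  0.17881631 -0.16586301] 740.9900107280705 10660.0
t 13.8 mid [-1.3 -0.8 19. ] tail [-57.4  -0.9  -2.2] nose [54.8 -0.8 40.3] pitch 0.363 F [ 6.7  5.5 -1.4] w 0.0367
t 13.9 mid [-1.2 -0.8 19.1] tail [-57.3  -0.9  -2.2] nose [54.9 -0.7 40.4] pitch 0.363 F [ 6.   5.7 -1.6] w 0.0371
(0.4, -65, -5) [-1.4 -0.1 -0.7] [0.04 0.24 0.02]
(0.3, -66, -4.5) [-3.3 -1.8 -6.4] [-3.78  4.51  0.01]
(0.2, -66, -4) [ -4.9  -3.3 -12.1] [-7.59  8.79 -0.  ]
(0.1, -66, -2.5) [ -7.1  -5.1 -16.8] [-1.141e+01  1.306e+01 -1.000e-02]
(0, -66, -1.5) [ -9.6  -7.5 -21.8] [-15.22  17.34  -0.02]
```

View pics/o14.png

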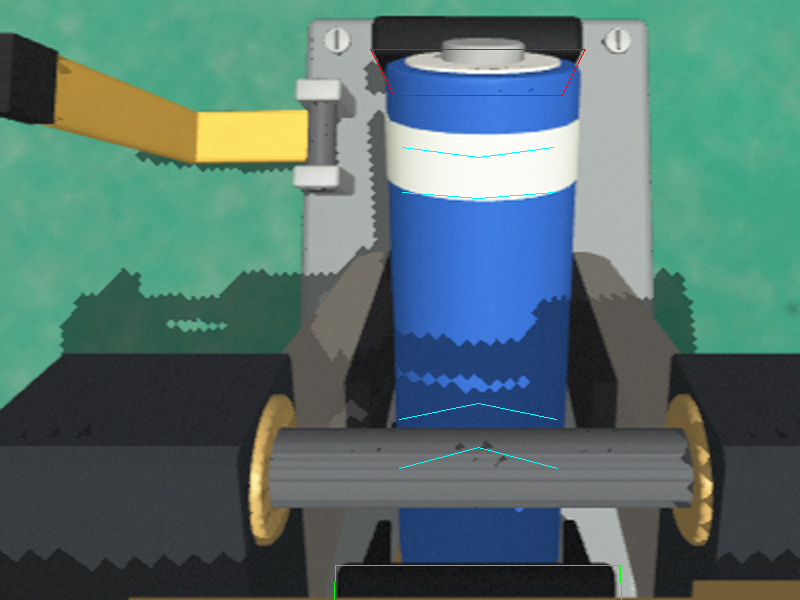

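Request:
{"method": "step_arm", "body": {
  "steps": [
    [-1.8, -1, -3, -1.9, 2.3, 0, -1],
    [-3.5, -2, -6.4, -3.8, 4.5, 0, -1],
    [-4.3, -2.7, -9.3, -5.7, 6.7, 0, -1],
    [-5.3, -3.6, -12.1, -7.6, 8.8, 0, -1],
    [-6.3, -4.5, -14.5, -9.5, 10.9, 0, -1],
    [-7.5, -5.4, -16.8, -11.4, 13.1, 0, -1],
    [-7.5, -5.4, -16.8, -11.4, 13.1, 0, -1]
  ]
}}

```text
time_s: 14.6
ee_pos: [0.5276, -0.0037, 0.0239]
tcp_rot: [-0.027, 0.913, -0.408, 0.013]
force: [5.4, 1.9, -3.4]
width: 0.0368
```

Run:
```python
from ov import *
from p2 import *
overlay('scene','o15',(225,210,335,292));im=overlay('wrist','o16',(40,120,440,420))
show((.1,-66,-2.5),(.05,-66,-2),(0,-66,-1.5),(0,-66,-3))
```

```text
t 14.7 mid [-3.1 -0.8  3.8] tail [-63.   -0.9   0. ] nose [56.8 -0.8  7.5] pitch 0.062 F [ 7.1  5.  -4. ] w 0.0367
(0.1, -66, -2.5) [-1.6 -0.3 -0.3] [-0.01  0.18 -0.07]
(0.05, -66, -2) [-2.8 -1.4 -2.8] [-1.92  2.31 -0.08]
(0, -66, -1.5) [-4.2 -2.6 -5.3] [-3.83  4.45 -0.08]
(0, -66, -3) [-4.2 -2.6 -6.8] [-3.83  4.45 -0.08]
```

View pics/o16.png

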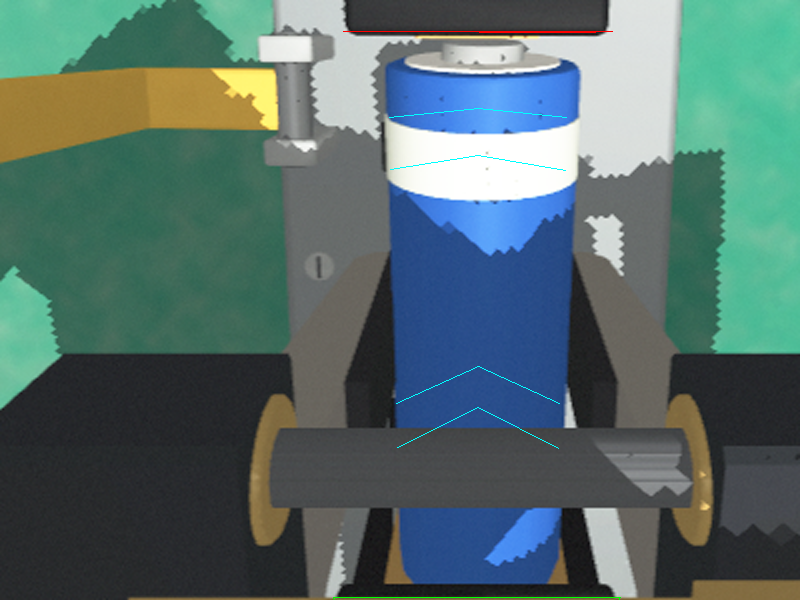

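View pics/o15.png

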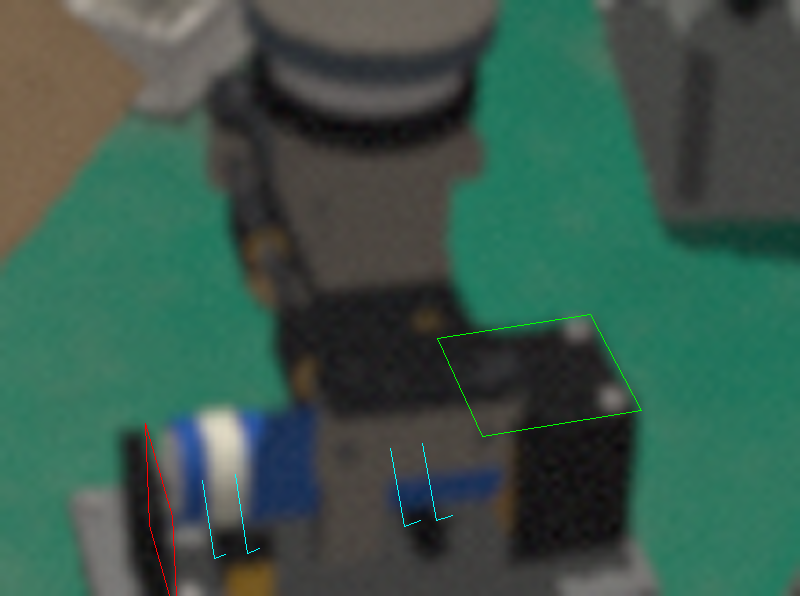

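Request:
{"method": "step_arm", "body": {
  "steps": [
    [-1.6, -0.6, -1.5, -1, 1.1, 0, -1],
    [-2.8, -1.6, -2.9, -1.9, 2.3, 0, -1],
    [-3.6, -2.2, -4.2, -2.9, 3.4, 0, -1],
    [-4.4, -2.8, -5.8, -3.8, 4.4, 0, -1],
    [-4.4, -2.8, -5.8, -3.8, 4.4, 0, -1]
  ]
}}

```text
time_s: 15.2
ee_pos: [0.5253, -0.0059, 0.0186]
tcp_rot: [0.017, 0.913, -0.408, -0.006]
force: [6.3, 5.7, -1.4]
width: 0.0368
```

Run:
```python
from ov import *
from p2 import *
overlay('scene','o17',(225,210,335,292));im=overlay('wrist','o18',(40,120,440,420))
show((0,-66,-1.5),(0,-66,-3))
```

```text
t 15.3 mid [-4.4 -0.9 -1.6] tail [-64.4  -1.    0.5] nose [55.6 -0.8 -3.7] pitch -0.035 F [ 4.8  4.8 -2.1] w 0.0367
(0, -66, -1.5) [-1.9 -0.4  0.1] [-0.1  0.3 -0.1]
(0, -66, -3) [-1.9 -0.4 -1.4] [-0.1  0.3 -0.1]
```

View pics/o18.png

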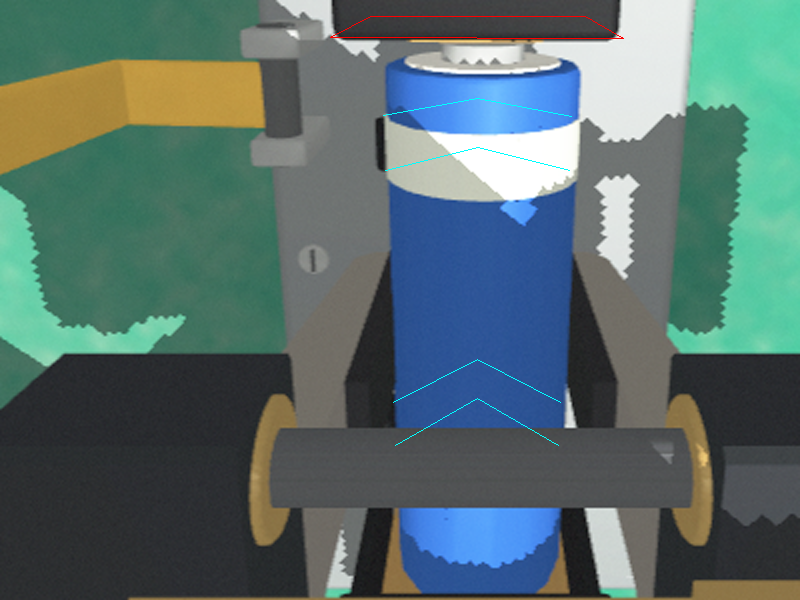

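View pics/o17.png

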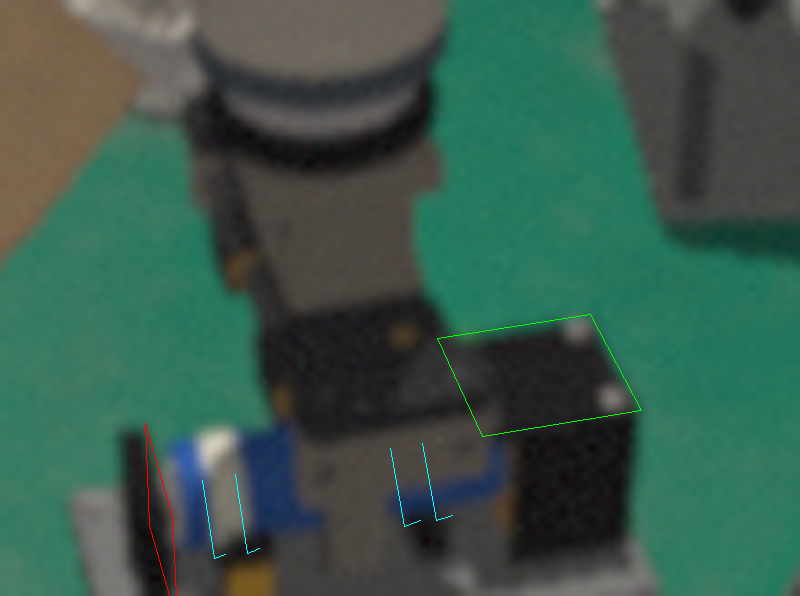

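Request:
{"method": "step_arm", "body": {
  "steps": [
    [-0.5, -0.5, -1, 0, 0, 0, -1],
    [-0.5, -0.5, -2, 0, 0, 0, -1],
    [-0.5, -0.5, -2, 0, 0, 0, -1]
  ]
}}

```text
time_s: 15.6
ee_pos: [0.5265, -0.006, 0.0171]
tcp_rot: [0.015, 0.913, -0.408, -0.005]
force: [4.7, 5.0, -1.5]
width: 0.0366
```

Request:
{"method": "step_arm", "body": {
  "steps": [
    [0, 0, 0, 0, 0, 0, 0.3],
    [0, 0, 0, 0, 0, 0, 0.3],
    [0, 0, 0, 0, 0, 0, 0.3],
    [0, 0, 0, 0, 0, 0, 0.3],
    [0, 0, 0, 0, 0, 0, 0.3]
  ]
}}

```text
time_s: 16.1
ee_pos: [0.5262, -0.0061, 0.017]
tcp_rot: [0.015, 0.913, -0.408, -0.005]
force: [0.2, 0.1, 0.4]
width: 0.0596
```

Run:
```python
from ov import *
from p2 import *
cellnow();overlay('scene','o19',(225,210,335,292));im=overlay('wrist','o20',(40,120,440,420),(0,0,0,0))
```

```text
t 16.1 mid [-3.8 -1.7 -3.3] tail [-63.7  -1.8  -1.4] nose [56.2 -1.6 -5.2] pitch -0.032 F [0.2 0.1 0.4] w 0.0596
```

View pics/o20.png

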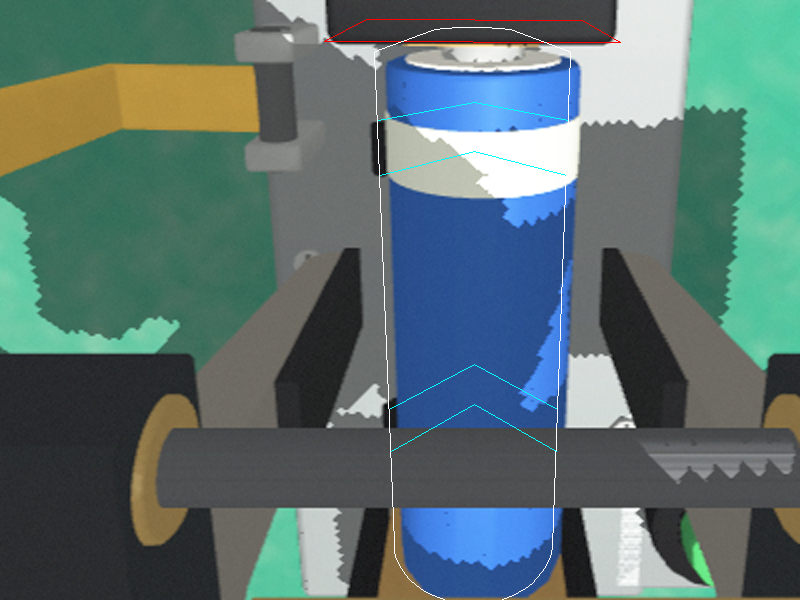

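View pics/o19.png

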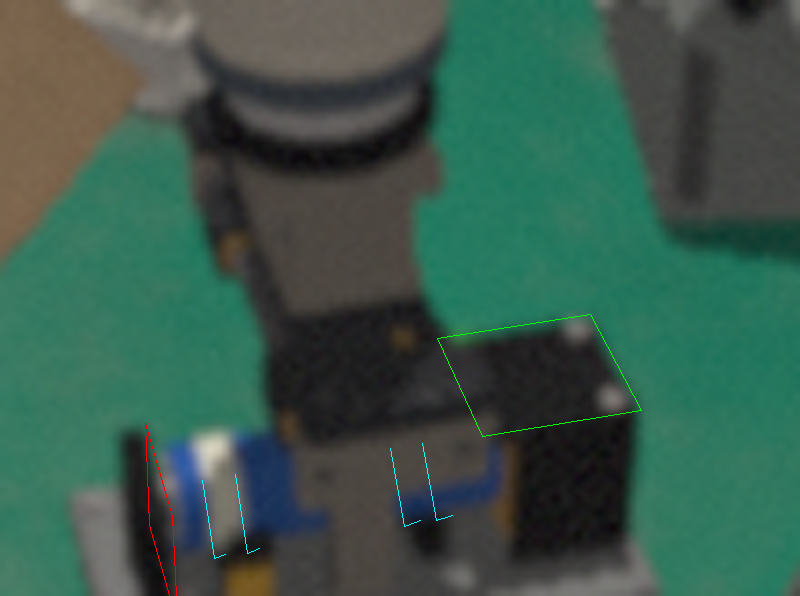

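Request:
{"method": "step_arm", "body": {
  "steps": [
    [0, 0, 10, 0, 0, 0, 0.45],
    [0, 0, 35, 0, 0, 0, 0.45],
    [-15, -13, 75, 0, 0, 0, 0.45],
    [-35, -31, 110, 0, 0, 0, 0.45],
    [-55, -49, 140, 0, 0, 0, 0.45],
    [-55, -49, 140, 0, 0, 0, 0.45]
  ]
}}

```text
time_s: 16.8
ee_pos: [0.4715, -0.0565, 0.1612]
tcp_rot: [0.015, 0.913, -0.408, -0.002]
force: [-1.2, 0.6, -0.2]
width: 0.0665
```

Run:
```python
from ov import *
from p2 import *
cellnow();overlay('scene','o21',(225,230,335,312));im=overlay('wrist','o22',(130,30,430,255),(0,0,0,0));snap('wrist','w22')
```

```text
t 16.8 mid [-78.2  -2.8 140.9] tail [-138.2   -2.8  142.6] nose [-18.3  -2.8 139.2] pitch -0.028 F [-1.2  0.6 -0.2] w 0.0665
```

View pics/o22.png

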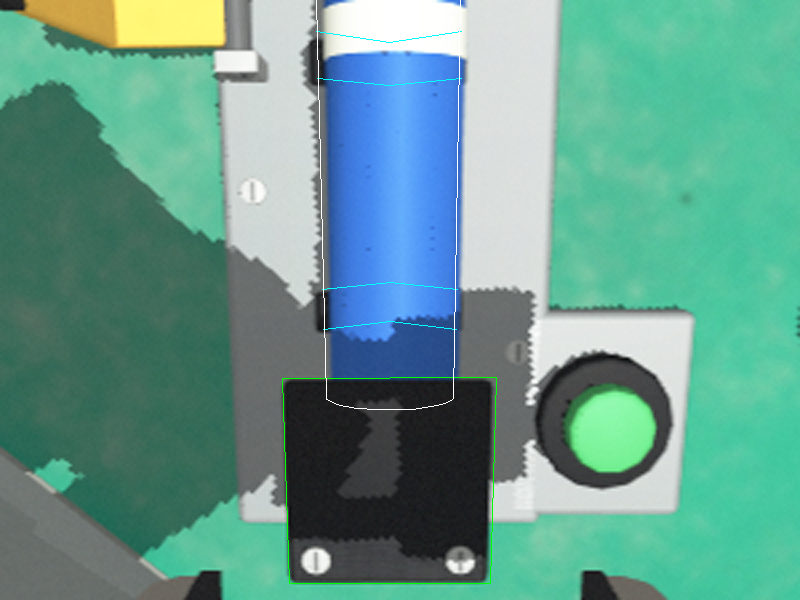

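View pics/o21.png

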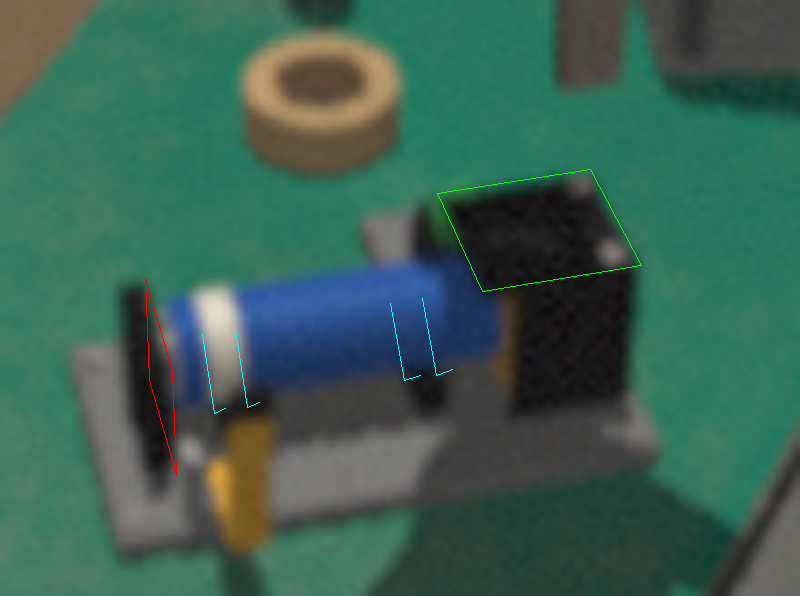

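Request:
{"method": "step_arm", "body": {
  "steps": [
    [20, 18, 0, 0, 0, 0, 0.45],
    [45, 40, 0, 0, 0, 0, 0.45],
    [45, 40, 0, 0, 0, 0, 0.45]
  ]
}}

```text
time_s: 17.25
ee_pos: [0.5193, -0.0125, 0.156]
tcp_rot: [0.015, 0.913, -0.407, -0.004]
force: [1.1, 0.2, 0.0]
width: 0.0666
```

Run:
```python
from ov import *
from p2 import *
cellnow();im=overlay('wrist','o23',(130,30,430,255),(0,0,0,0));snap('wrist','w23')
v=cv2.imread('pics/w23.png');cv2.imwrite('pics/w23c.png',cv2.resize(v[30:255,130:430],(800,600),interpolation=cv2.INTER_CUBIC))
```

```text
t 17.25 mid [-13.3  -1.8 135.7] tail [-73.2  -2.  137.5] nose [ 46.7  -1.6 133.9] pitch -0.03 F [1.1 0.2 0. ] w 0.0666
```

View pics/o23.png

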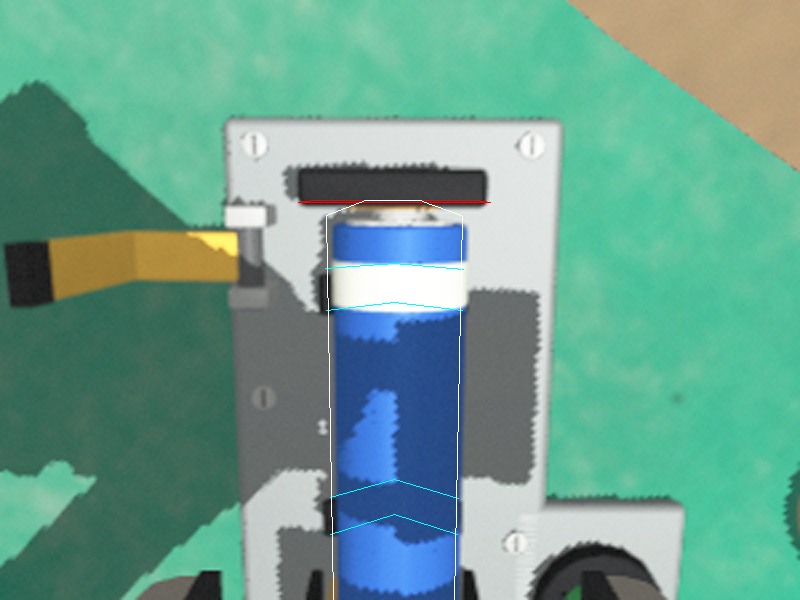

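View pics/w23c.png

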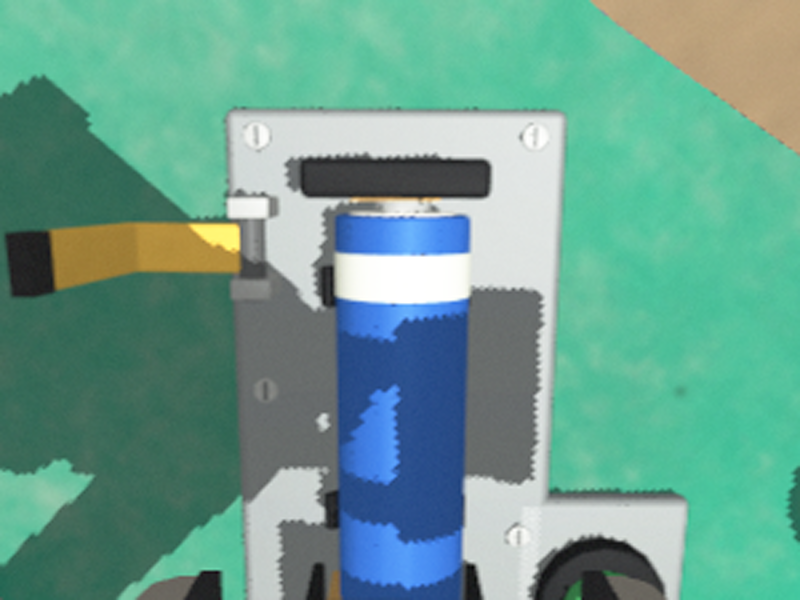

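```bash
cat > lt.py <<'E'
from mv import *
def tcp_at(x,y,z,tilt=0.):
    R=tilt_rot(Q[2],tilt);ex=np.array([np.cos(Q[2]),np.sin(Q[2]),0]);ey=np.array([-ex[1],ex[0],0])
    return np.array([Q[0],Q[1],.039+z/1e3])+x/1e3*ex+y/1e3*ey,R
def seatf():
    s=read_state();ex=np.array([np.cos(Q[2]),np.sin(Q[2]),0]);ey=np.array([-ex[1],ex[0],0]);p=s['ee_pos']-[Q[0],Q[1],.039]
    f=s['force'];print('t',round(float(s['time_s']),2),'tcp seat',np.round([p@ex*1e3,p@ey*1e3,p[2]*1e3],1),'F seat',np.round([f@ex,f@ey,f[2]],1),'w',s['width'])
def arc(a,r=55,half=18):
    y=-np.cos(a)*r+np.sin(a)*38.5;z=np.sin(a)*r+np.cos(a)*38.5
    return (46,42+y+half,-9+z)
E
python3 - <<'E'
from lt import *
seatf()
for w in((10,60,110),(46,128,110),(46,128,50)):print(w,*delta(*tcp_at(*w)))
E
```

```text
t 17.35 tcp seat [-17.2  -1.8 116.6] F seat [-0.3  0.2 -0.9] w 0.06655497685888408
(10, 60, 110) [-20.9  64.2  -6.6] [ 1.36 -1.31 -0.18]
(46, 128, 110) [-39.3 138.9  -6.6] [ 1.36 -1.31 -0.18]
(46, 128, 50) [-39.3 138.9 -66.6] [ 1.36 -1.31 -0.18]
```

Request:
{"method": "step_arm", "body": {
  "steps": [
    [-10, 35, 0, 0.7, -0.7, 0, -1],
    [-21, 70, 0, 1.4, -1.3, 0, -1],
    [-30, 105, 0, 1.4, -1.3, 0, -1],
    [-39, 139, -10, 1.4, -1.3, 0, -1],
    [-39, 139, -35, 1.4, -1.3, 0, -1],
    [-39, 139, -60, 1.4, -1.3, 0, -1],
    [-39, 139, -66, 1.4, -1.3, 0, -1],
    [-39, 139, -66, 1.4, -1.3, 0, -1]
  ]
}}

```text
time_s: 18.15
ee_pos: [0.4758, 0.1242, 0.0886]
tcp_rot: [0.001, 0.913, -0.407, -0.001]
force: [0.6, -0.1, 0.7]
width: 0.0049
```

Run:
```python
from lt import *
seatf();snap('wrist','w24');snap('scene','s24');v=cv2.imread('pics/s24.png')[220:320,210:345];cv2.imwrite('pics/s24c.png',cv2.resize(v,(800,592),interpolation=cv2.INTER_CUBIC))
for a in np.arange(1.7,-.01,-.17):print(round(a,2),np.round(arc(a),1),*delta(*tcp_at(*arc(a))))
```

```text
t 18.15 tcp seat [ 44.8 128.2  49.6] F seat [ 0.3 -0.5  0.7] w 0.004940730595260629
1.7 [ 46.  105.3  40.6] [ 14.6 -16.7 -10.6] [-0.03 -0.   -0.15]
1.53 [46.  96.2 47.5] [ 20.6 -23.4  -3.6] [-0.03 -0.   -0.15]
1.36 [46.  86.1 52.8] [ 27.3 -31.    1.7] [-0.03 -0.   -0.15]
1.19 [46.  75.3 56.4] [ 34.6 -39.    5.2] [-0.03 -0.   -0.15]
1.02 [46. 64. 58.] [ 42.1 -47.5   6.9] [-0.03 -0.   -0.15]
0.85 [46.  52.6 57.7] [ 49.7 -56.    6.6] [-0.03 -0.   -0.15]
0.68 [46.  41.4 55.5] [ 57.1 -64.3   4.4] [-0.03 -0.   -0.15]
0.51 [46.  30.8 51.5] [ 64.2 -72.2   0.3] [-0.03 -0.   -0.15]
0.34 [46.  21.  45.6] [ 70.7 -79.6  -5.5] [-0.03 -0.   -0.15]
0.17 [46.  12.3 38.3] [ 76.5 -86.  -12.9] [-0.03 -0.   -0.15]
0.0 [46.   5.  29.5] [ 81.4 -91.5 -21.7] [-0.03 -0.   -0.15]
```

View pics/w24.png

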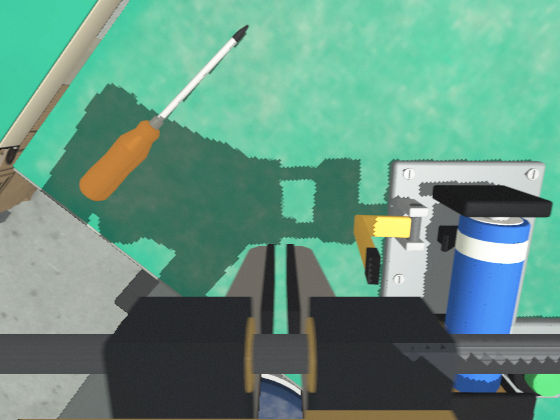

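View pics/s24c.png

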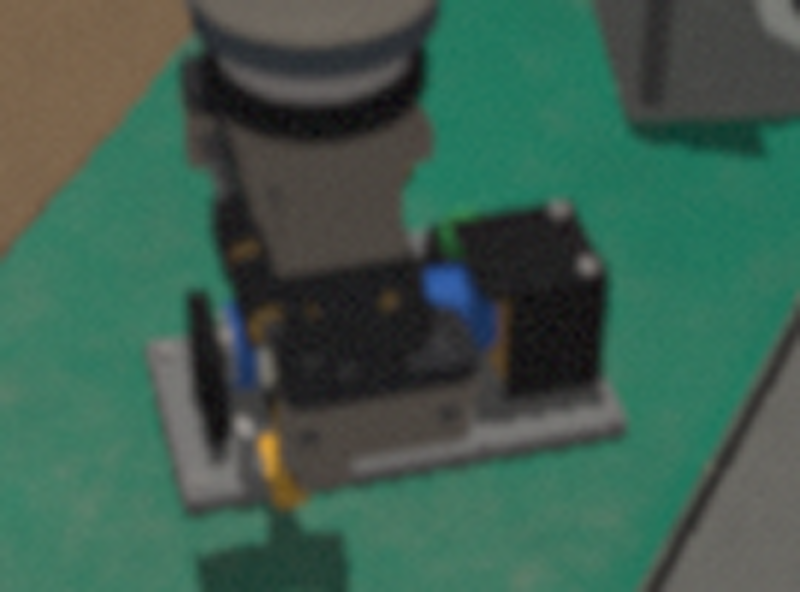

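Request:
{"method": "step_arm", "body": {
  "steps": [
    [14, -16, -5, 0, 0, 0, -1],
    [24.6, -28, -4, 0, 0, 0, -1],
    [31.3, -35.5, 1, 0, 0, 0, -1],
    [38.6, -43.5, 4, 0, 0, 0, -1],
    [46, -52, 5.5, 0, 0, 0, -1],
    [53.7, -60.5, 5.5, 0, 0, 0, -1],
    [61, -68.8, 4, 0, 0, 0, -1],
    [61, -68.8, 4, 0, 0, 0, -1]
  ]
}}

```text
time_s: 19.05
ee_pos: [0.5395, 0.0547, 0.094]
tcp_rot: [-0.0, 0.913, -0.408, 0.0]
force: [0.0, 0.3, 0.1]
width: 0.0
```

Run:
```python
from lt import *
seatf();snap('wrist','w25');snap('scene','s25');v=cv2.imread('pics/s25.png')[220:320,210:345];cv2.imwrite('pics/s25c.png',cv2.resize(v,(800,592),interpolation=cv2.INTER_CUBIC))
for a in np.arange(.68,-.01,-.17):print(round(a,2),np.round(arc(a,half=12),1),*delta(*tcp_at(*arc(a,half=12))))
```

```text
t 19.05 tcp seat [46. 34. 55.] F seat [0.2 0.2 0.1] w 4.9041722050495234e-05
0.68 [46.  35.4 55.5] [0.1 0.3 0.6] [-0.03 -0.02 -0.12]
0.51 [46.  24.8 51.5] [ 7.2 -7.7 -3.4] [-0.03 -0.02 -0.12]
0.34 [46.  15.  45.6] [ 13.7 -15.   -9.3] [-0.03 -0.02 -0.12]
0.17 [46.   6.3 38.3] [ 19.5 -21.5 -16.6] [-0.03 -0.02 -0.12]
-0.0 [46.  -1.  29.5] [ 24.3 -26.9 -25.4] [-0.03 -0.02 -0.12]
```

View pics/w25.png

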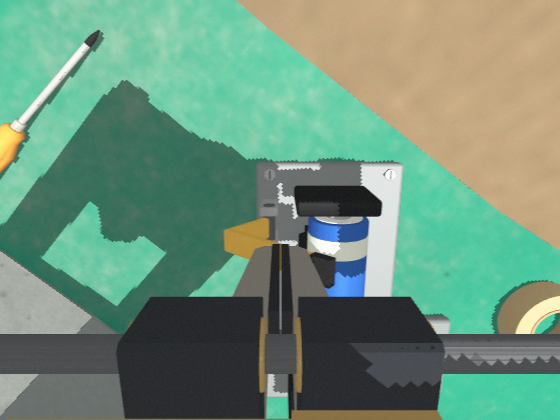

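View pics/s25c.png

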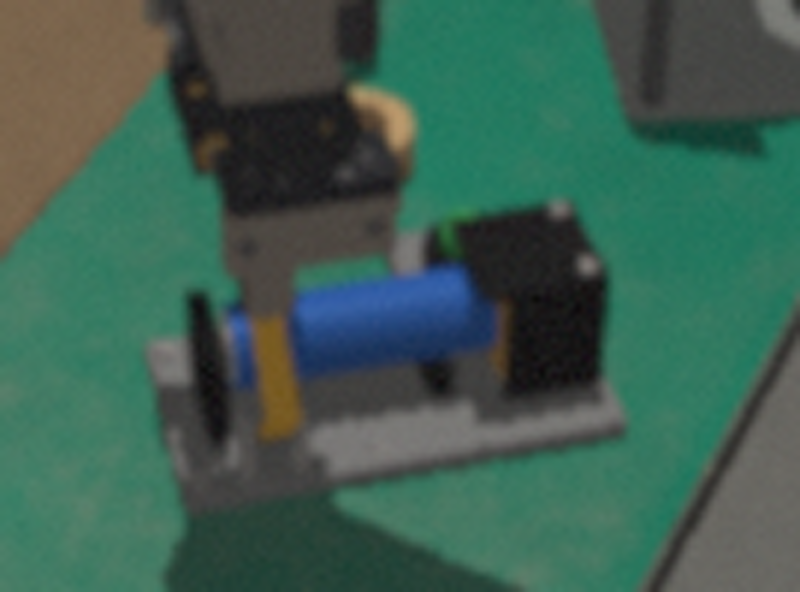

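Run:
```python
from lt import *
s=read_state();print(s['joint_positions'])
R=tilt_rot(0.,0)
for a in (.68,.51,.34,.17,0):
    p,_=tcp_at(*arc(a,half=10));print(a,*delta(p,R))
```

```text
[9.96009559e-02 3.74486783e-01 1.91489237e+00 6.91885353e-04
 8.52466146e-01 9.39154880e-01]
0.68 [ 1.4 -1.2  0.6] [-3.000e-02 -1.000e-02 -4.187e+01]
0.51 [ 8.5 -9.2 -3.4] [-3.000e-02 -1.000e-02 -4.187e+01]
0.34 [ 15.  -16.5  -9.3] [-3.000e-02 -1.000e-02 -4.187e+01]
0.17 [ 20.8 -23.  -16.6] [-3.000e-02 -1.000e-02 -4.187e+01]
0 [ 25.7 -28.4 -25.4] [-3.000e-02 -1.000e-02 -4.187e+01]
```

Request:
{"method": "step_arm", "body": {
  "steps": [
    [-5, 6, 10, 0, 0, -8, -1],
    [-5, 6, 10, 0, 0, -16.4, -1],
    [-5, 6, 10, 0, 0, -24.8, -1],
    [-5, 6, 10, 0, 0, -33.2, -1],
    [-5, 6, 10, 0, 0, -41.5, -1],
    [-3, 3, 6, 0, 0, -41.9, -1],
    [1.4, -1.2, 0.6, 0, 0, -41.9, -1],
    [5, -5.2, -1.4, 0, 0, -41.9, -1]
  ]
}}

```text
time_s: 19.95
ee_pos: [0.5437, 0.0501, 0.0919]
tcp_rot: [-0.0, 0.708, -0.706, -0.0]
force: [-0.2, 0.6, 2.0]
width: 0.0004
```

Run:
```python
from lt import *
seatf();R=tilt_rot(0.,0)
for a in (.51,.34,.17,0):
    p,_=tcp_at(*arc(a,half=10));print(a,*delta(p,R))
```

```text
t 19.95 tcp seat [46.1 27.7 52.9] F seat [0.2 0.5 2. ] w 0.00041007438498720376
0.51 [ 3.3 -3.7 -1.4] [-0.03 -0.01 -0.17]
0.34 [  9.8 -11.   -7.2] [-0.03 -0.01 -0.17]
0.17 [ 15.6 -17.5 -14.6] [-0.03 -0.01 -0.17]
0 [ 20.4 -23.  -23.4] [-0.03 -0.01 -0.17]
```

Request:
{"method": "step_arm", "body": {
  "steps": [
    [3.3, -3.7, -1.4, 0, 0, 0, -1],
    [6.5, -7.3, -4.2, 0, 0, 0, -1],
    [9.8, -11, -7.2, 0, 0, 0, -1],
    [12.7, -14.2, -11, 0, 0, 0, -1],
    [15.6, -17.5, -14.6, 0, 0, 0, -1],
    [18, -20.2, -19, 0, 0, 0, -1],
    [20.4, -23, -23, 0, 0, 0, -1],
    [20.4, -23, -23, 0, 0, 0, -1]
  ]
}}

```text
time_s: 20.75
ee_pos: [0.5642, 0.027, 0.0689]
tcp_rot: [-0.0, 0.708, -0.706, -0.001]
force: [-0.8, 0.2, 3.2]
width: 0.0007
```

Run:
```python
from lt import *
seatf();snap('wrist','w26');snap('scene','s26');v=cv2.imread('pics/s26.png')[220:320,210:345];cv2.imwrite('pics/s26c.png',cv2.resize(v,(800,592),interpolation=cv2.INTER_CUBIC))
```

```text
t 20.75 tcp seat [46.  -3.1 29.9] F seat [-0.5  0.7  3.2] w 0.0007086997435817122
```

View pics/w26.png

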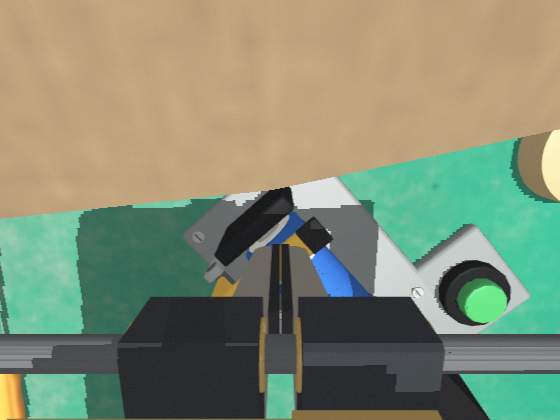

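View pics/s26c.png

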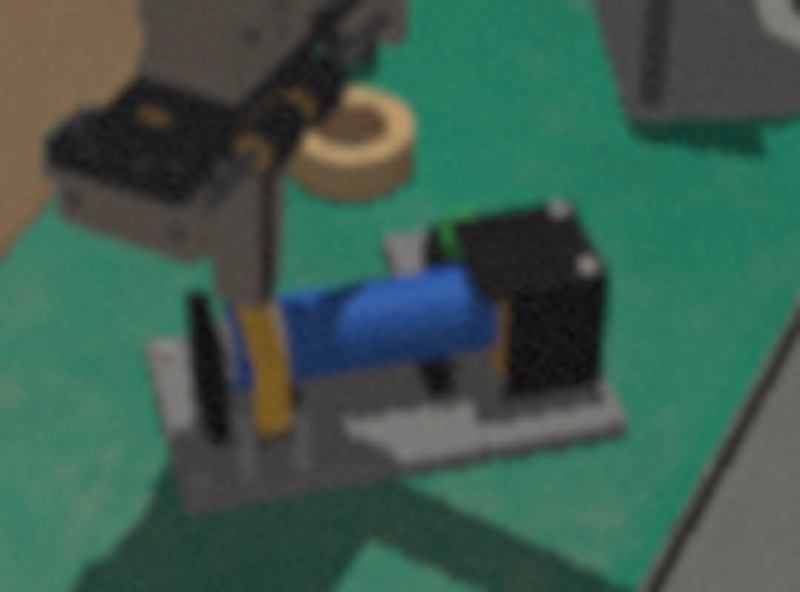

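Request:
{"method": "step_arm", "body": {
  "steps": [
    [1, -1.5, -2, 0, 0, 0, -1],
    [1, -1.5, -4, 0, 0, 0, -1],
    [1, -1.5, -4, 0, 0, 0, -1]
  ]
}}

```text
time_s: 21.15
ee_pos: [0.5648, 0.0267, 0.0679]
tcp_rot: [-0.0, 0.708, -0.706, -0.001]
force: [-14.8, 6.3, 41.1]
width: 0.0003
```

Run:
```python
from lt import *
seatf()
```

```text
t 21.15 tcp seat [46.2 -3.8 28.9] F seat [-6.8 14.5 41.1] w 0.0003105683063217689
```

Request:
{"method": "step_arm", "body": {
  "steps": [
    [0, 0, 15, 0, 0, 0, -1],
    [-5, -10, 45, 0, 0, 0, -1],
    [-25, -45, 70, 0, 0, 0, -1],
    [-45, -80, 75, 0, 0, 0, -1],
    [-65, -115, 75, 0, 0, 0, -1],
    [-75, -130, 75, 0, 0, 0, -1],
    [-75, -130, 75, 0, 0, 0, -1]
  ]
}}

```text
time_s: 21.85
ee_pos: [0.4886, -0.105, 0.1428]
tcp_rot: [0.0, -0.707, 0.707, 0.001]
force: [0.3, -0.4, 0.5]
width: 0.0002
```

Run:
```python
from lt import *
seatf();im=snap('wrist','w27');print([(np.round(b['box'],1).tolist(),round(float(b['p']),2)) for b in boxes_of('wrist','start_button')])
print(read_state()['ee_pos'].tolist(),read_state()['tcp_rot'].tolist())
```

```text
t 21.85 tcp seat [-98.3 -51.3 103.8] F seat [ 0.  -0.5  0.5] w 0.00016971143217305398
[([279.4, 167.1, 35.6, 35.1], 0.82)]
[0.4901009647546503, -0.10343703853496272, 0.14289573015438573] [-0.0007048896458573952, 0.7075339463015001, -0.7066781727121069, -0.0010854371888727472]
```

View pics/w27.png

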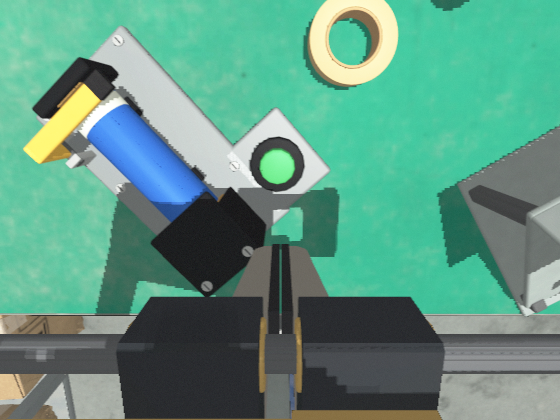

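Run:
```python
from lt import *
im=get_image('wrist');top=get_image('top')
hs=lambda p:cv2.inRange(cv2.cvtColor(p,cv2.COLOR_BGR2HSV),(50,110,150),(75,255,255))
def green(p,box):
    m=hs(p)*0+hs(p);z=np.zeros_like(m);x0,y0,x1,y1=box;z[y0:y1,x0:x1]=m[y0:y1,x0:x1];n,l,st,c=cv2.connectedComponentsWithStats(z);i=1+np.argmax(st[1:,4]);return c[i],st[i]
a=green(im['pixels'][:,:,::-1].copy(),(250,140,306,192));b=green(cv2.imread('pics/top0.png'),(262,212,290,240));print(a,b)
(o1,d1),(o2,d2)=ray(im,*a[0]),ray(top,*b[0]);t=np.linalg.lstsq(np.c_[d1,-d2],o2-o1,rcond=None)[0];p,q=o1+t[0]*d1,o2+t[1]*d2;print(p,q)
for z in(.03,.035,.04,.045):print(z,atz(im,*a[0],z),atz(top,*b[0],z))
d=np.array(im['R'])@p+im['t'];print('disc diam',a[1][2]/im['fx']*d[2])
w=cv2.imread('pics/w22.png')
```

```text
(array([278.89976959, 169.30069124]), array([262, 152,  35,  34, 868], dtype=int32)) (array([275.5, 225. ]), array([272, 222,   8,   7,  44], dtype=int32))
[ 0.52052313 -0.10163502  0.0390556 ] [ 0.5204245  -0.10417016  0.03905267]
0.03 [ 0.51914256 -0.10157083  0.03      ] [ 0.52142377 -0.10419856  0.03      ]
0.035 [ 0.51990483 -0.10160627  0.035     ] [ 0.52087185 -0.10418287  0.035     ]
0.04 [ 0.5206671  -0.10164171  0.04      ] [ 0.52031993 -0.10416719  0.04      ]
0.045 [ 0.52142937 -0.10167716  0.045     ] [ 0.519768  -0.1041515  0.045    ]
disc diam 0.026161254679138185
```

Request:
{"method": "step_arm", "body": {
  "steps": [
    [15, 0, -20, 0, 0, 0, -1],
    [30, 0.5, -55, 0, 0, 0, -1],
    [30.4, 0.5, -85, 0, 0, 0, -1],
    [30.4, 0.5, -95, 0, 0, 0, -1],
    [30.4, 0.5, -98, 0, 0, 0, -1],
    [30.4, 0.5, -98, 0, 0, 0, -1]
  ]
}}

```text
time_s: 22.65
ee_pos: [0.5211, -0.1019, 0.0452]
tcp_rot: [-0.001, 0.708, -0.706, -0.001]
force: [0.5, 0.5, -0.7]
width: 0.0002
```

Run:
```python
from lt import *
seatf();print(read_state()['ee_pos']);snap('wrist','w28')
```

```text
t 22.65 tcp seat [-71.9 -70.6   6.2] F seat [ 0.7  0.  -0.7] w 0.00020135906510137657
[ 0.52112777 -0.1018696   0.04515823]
```

View pics/w28.png

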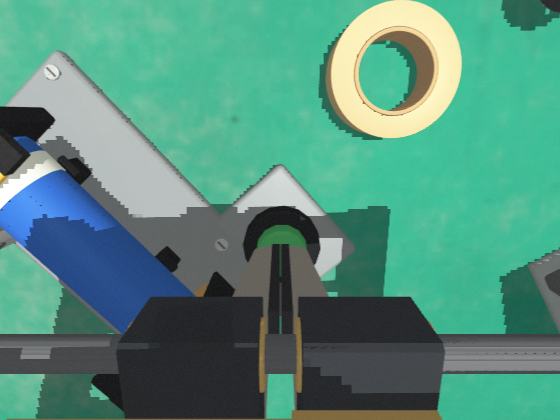

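Request:
{"method": "step_arm", "body": {
  "steps": [
    [0, 0, -3, 0, 0, 0, -1],
    [0, 0, -6, 0, 0, 0, -1],
    [0, 0, -9, 0, 0, 0, -1],
    [0, 0, -9, 0, 0, 0, -1]
  ]
}}

```text
time_s: 23.1
ee_pos: [0.5213, -0.1022, 0.0366]
tcp_rot: [-0.001, 0.708, -0.706, -0.001]
force: [0.0, 0.5, 0.4]
width: 0.0002
```

Request:
{"method": "step_arm", "body": {
  "steps": [
    [0, 0, -2, 0, 0, 0, -1],
    [0, 0, -4, 0, 0, 0, -1],
    [0, 0, -4, 0, 0, 0, -1]
  ]
}}

```text
time_s: 23.4
ee_pos: [0.5214, -0.1022, 0.0324]
tcp_rot: [-0.001, 0.708, -0.706, -0.001]
force: [-0.4, -0.3, 1.6]
width: 0.0004
```

Request:
{"method": "step_arm", "body": {
  "steps": [
    [0, 0, -2, 0, 0, 0, -1],
    [0, 0, -4, 0, 0, 0, -1],
    [0, 0, -4, 0, 0, 0, -1]
  ]
}}

```text
time_s: 23.7
ee_pos: [0.5214, -0.1022, 0.0284]
tcp_rot: [-0.001, 0.708, -0.706, -0.001]
force: [-1.1, 0.1, 3.6]
width: 0.0002
```

Request:
{"method": "step_arm", "body": {
  "steps": [
    [0, 0, -2, 0, 0, 0, -1],
    [0, 0, -4, 0, 0, 0, -1],
    [0, 0, -4.5, 0, 0, 0, -1],
    [0, 0, -4.5, 0, 0, 0, -1]
  ]
}}

```text
time_s: 24.1
ee_pos: [0.5216, -0.1022, 0.0259]
tcp_rot: [-0.001, 0.708, -0.706, -0.001]
force: [-8.3, 2.0, 34.0]
width: 0.0006
```

Request:
{"method": "step_arm", "body": {
  "steps": [
    [0, 0, 8, 0, 0, 0, -1],
    [0, 0, 30, 0, 0, 0, -1],
    [-10, 0, 70, 0, 0, 0, -1],
    [-30, 30, 115, 0, 0, 0, -1],
    [-50, 60, 130, 0, 0, 0, -1],
    [-60, 80, 140, 0, 0, 0, -1],
    [-60, 80, 140, 0, 0, 0, -1]
  ]
}}

```text
time_s: 24.8
ee_pos: [0.4612, -0.0206, 0.1673]
tcp_rot: [-0.002, 0.709, -0.705, 0.0]
force: [1.1, 0.1, -0.2]
width: -0.0
```

Run:
```python
from ov import *
from lt import *
seatf();overlay('wrist','o29',(130,0,530,300),(0,0,0,0));snap('wrist','w29');snap('scene','s29');v=cv2.imread('pics/s29.png')[150:350,200:400];cv2.imwrite('pics/s29c.png',cv2.resize(v,(600,600),interpolation=cv2.INTER_CUBIC))
for n in('spent_cell_mid','torch_tube','driver_amber','tape'):print(n,[(np.round(b['box'],1).tolist(),round(float(b['p']),2)) for b in boxes_of('scene',n)][:1])
```

```text
t 24.8 tcp seat [-62.6  30.  128.3] F seat [ 0.9 -0.6 -0.2] w -5.521785452417655e-06
spent_cell_mid [([343.5, 199.2, 23.4, 19.1], 0.56)]
torch_tube [([267.0, 244.9, 23.7, 16.6], 0.7)]
driver_amber [([247.5, 365.8, 46.2, 33.5], 0.55)]
tape [([268.4, 244.6, 22.2, 19.1], 0.87)]
```

View pics/o29.png

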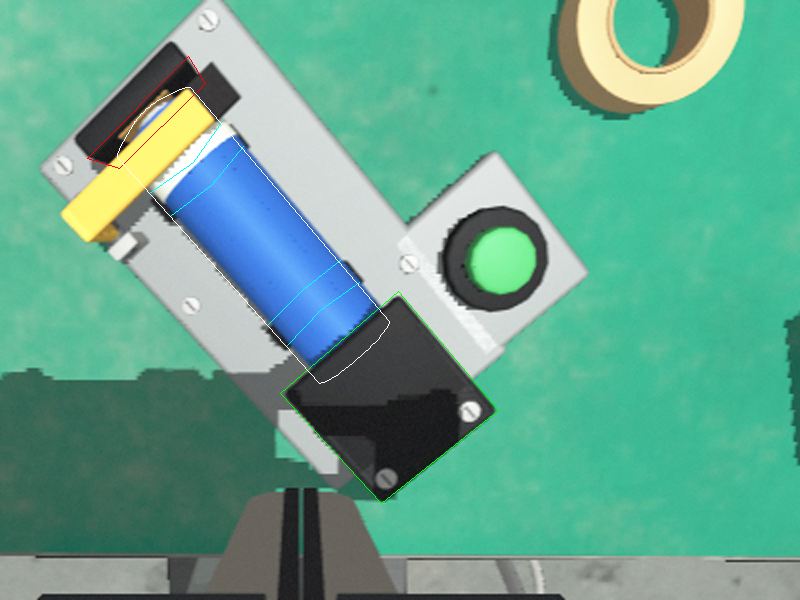

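View pics/s29c.png

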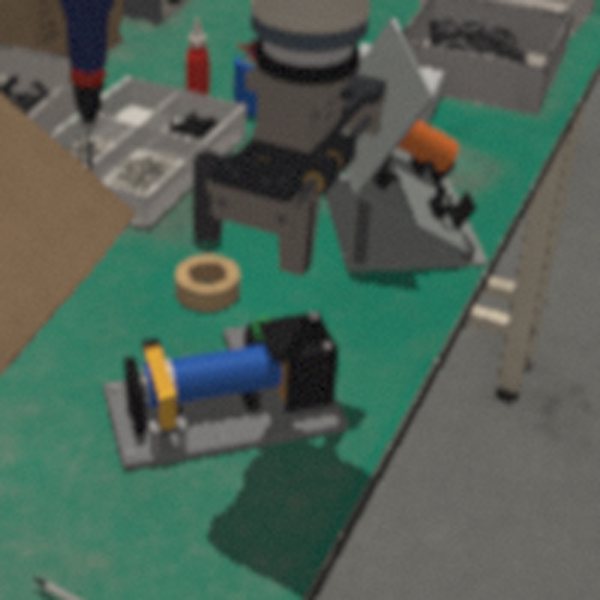

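Run:
```python
from ov import *
from lt import *
im=get_image('wrist');v=im['pixels'][:,:,::-1].copy();x0,y0,k=140,0,3.2
v=cv2.resize(v[0:187,140:390],None,fx=k,fy=k,interpolation=cv2.INTER_CUBIC)
def dr(P,col,cl=True):
    cv2.polylines(v,[((proj(im,W(P))+.5-[x0,y0])*k).round().astype(np.int32)],cl,col,1)
def rot(x,y,z,a): c,s=np.cos(a),np.sin(a);return [46+x,42+c*y+s*z,-9-s*y+c*z]
for a,col in((0,(0,0,255)),(.1,(255,0,255)),(.2,(255,255,255))):
    dr([rot(x,y,38.5,a) for x,y in((-7,0),(7,0),(7,-71.5),(-7,-71.5))],col)
h=hull(im,W([0,0,0])[0],Q[2],0.).reshape(-1,2);cv2.polylines(v,[((h+.5-[x0,y0])*k).astype(np.int32)],True,(0,255,0),1)
cv2.imwrite('pics/o30.png',v)
```

```text
(no output)
```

View pics/o30.png

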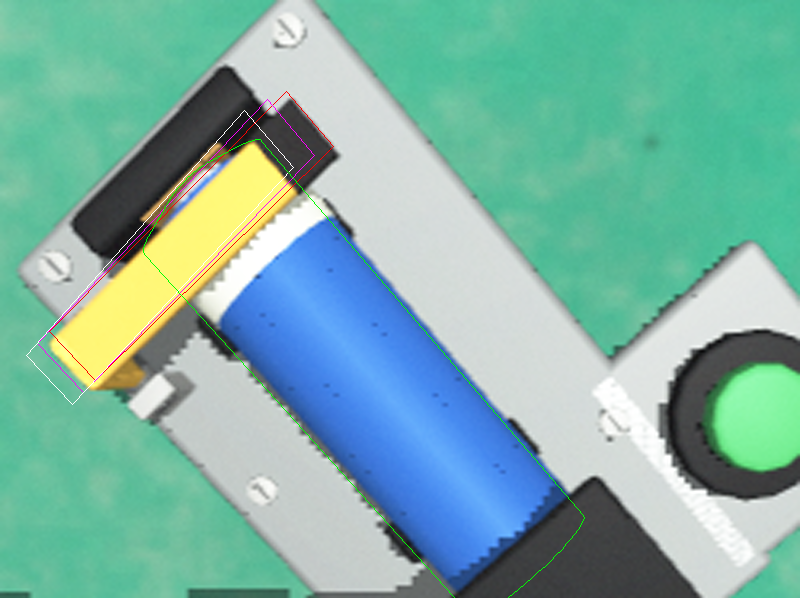

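Request:
{"method": "step_arm", "body": {
  "steps": [
    [15, 22, 0, 0, 0, 0, -1],
    [30, 45, 0, 0, 0, 0, -1],
    [45, 60, 0, 0, 0, 0, -1],
    [45, 60, 0, 0, 0, 0, -1],
    [45, 60, 0, 0, 0, 0, -1]
  ]
}}

```text
time_s: 25.7
ee_pos: [0.5062, 0.0369, 0.1646]
tcp_rot: [0.0, 0.708, -0.706, -0.001]
force: [-0.0, -0.4, -0.7]
width: 0.0003
```

Run:
```python
from ov import *
im=get_image('wrist');v=im['pixels'][:,:,::-1].copy();
p=proj(im,W([[60,0,0]]))[0];print(p,read_state()['ee_pos'])
x0,y0=int(p[0])-60,max(0,int(p[1])-45);k=6.5
cv2.imwrite('pics/n1.png',cv2.resize(v[y0:y0+90,x0:x0+120],None,fx=k,fy=k,interpolation=cv2.INTER_CUBIC))
for P in([60,8,8],[60,-8,8],[56,19,0],[56,-19,0],[60,25,19],[60,-25,19]):print(P,((proj(im,W(P))[0]+.5-[x0,y0])*k).round())
```

```text
[279.15354456 118.88470955] [0.50585545 0.03656069 0.1646736 ]
[60, 8, 8] [343. 350.]
[60, -8, 8] [445. 256.]
[56, 19, 0] [299. 434.]
[56, -19, 0] [536. 218.]
[60, 25, 19] [229. 455.]
[60, -25, 19] [563. 150.]
```

View pics/n1.png

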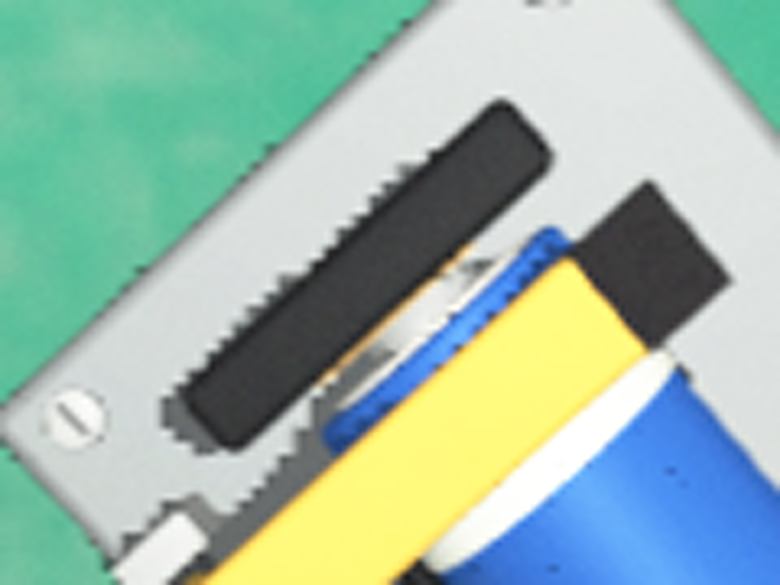

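```bash
python3 -c "
from plant import close_job
print(close_job())"
```

```text
the job is handed in; nothing more can be done
None
```

The fresh cell is loaded in the test cradle, the latch is shut, the start button was pressed, and the job is handed in. Clock time was about 26 s of the 69 s allowed; `close_job()` gives no verdict, so I don't know the judged result.

**What I did**
- **Insertion:** I took the cell from the +y bay of the rack and pushed the spring contact back with the tail. The push-back was about 12 mm, judged from hand position and 8.5 N of force, with the nose about 40 mm above the seat. Then I lowered the nose and let go.
- **Latch:** I swung it down until it stopped; the force rose to 41 N on the fingertips at the stop.
- **Button:** I pressed it until it bottomed out at 34 N, then let it spring back.

**What went wrong on the way**
- On the first approach the cell turned about 0.6 rad nose-up in the grip, most likely because it hit the cardboard flap behind the cradle.
- I turned it back by pressing the tail on top of the hood, then went in again by a shorter path clear of the flap.

**Last checks**
- **Nose:** it is at the fixed contact.
- **Latch:** it lines up with its model at 0 rad.
- **Cell position:** it lies within about 1 mm of the modelled seat in the last view. Just after release it sat about 2 mm to −y, so it seems to have settled since.
- **Button:** it looked up, and the wrist force was near zero.
- **Other objects:** the tape and spent cell look unmoved in the scene picture.
    - **Torch tube:** the network put its box on the tape roll in that picture. I never moved near the torch, but I have no direct reading that it stayed put.
    - **Screwdriver:** its box came out about 9 pixels from its first position, at low confidence; I did not check it further.
- **Not measured:** I had no direct reading of the spring's push-back with the cell seated, and no confirmation of the individual judged steps.

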